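# Close and clamp a clam-shell column heater

## Robot

A 7-joint arm with a two-finger parallel gripper is mounted at the origin on a cart in front of the work surface, level with it; the furniture and walls round the work are solid. World frame = base frame: x ahead of the robot, y to its left, z up, the work surface at z = 0. Lengths are in mm, angles in rad, forces in N, time in s.
With the tool pointing down it reaches from about 350 to 900 mm from the base axis. Payload 7.2 kg.
Tool frame: the origin (TCP) lies on the centre line of the jaws, within the pads' length; the fingertips stand tcp_to_tips ahead of it and the grasp point (between the pads) lies 3 mm ahead of it (tcp_to_tips is the distance from the TCP to the fingertips, in mm); z points along the fingers, y is the direction in which the jaws open and shut (so a half turn about z gives the same grasp; the last joint's range is limited). The gripper opens to 85 mm and grips with 20 to 120 N. Pads are 22 mm wide; open, the fingers measure 114 mm over their backs; the gripper's body (76 mm by 85 mm) begins 54 mm behind the grasp point. The pads swing forward as they close: fully open they stand 13 mm farther back than shut.
Start: joints at [1.13, 0.411, -0.013, 1.596, 0.006, 1.134, -0.082], TCP at [227.629, -582.077, 253.297] pointing down, gripper open.
Joint ranges: [-2.95, 2.95], [-0.29, 1.99], [-1.47, 1.44], [0.14, 2.54], [-1.03, 4.17], [0.13, 1.85], [-2.86, 2.86]. Speed limits (rad/s): [2.39, 2.39, 3.01, 3.01, 3.14, 3.14, 3.14].

## Interface

Orientations are given as a unit quaternion [w, x, y, z].
In Python, from station import state, camera, camera_info, sign_off, recognise, outline_of, pinpoint, tcp_to_tips gives the robot as it stands.
- The arm moves only by the tool servo_tool, never from a script. Its argument "plan" is a list of rows, each an object of numbers: "dx", "dy", "dz": the shift along the tool's x, y, z in units of 50 cm (1.0 is 50 cm); "rx", "ry", "rz": the turn, a rotation vector about the tool's x, y, z in units of 90 degrees (1.0 is 90 degrees). A call has 1 to 20 rows; each row is the pose to reach, as a shift and turn from the pose commanded when the call began, along the tool's axes at that moment; what a row does not reach only later rows make up. A row lasts 1/8 s, in which the tool goes at most 62.5 mm and 10.7 degrees, less where a joint would pass 70% of its speed; a pose out of reach is approached as far as the arm can. A call with a number of a shift or a turn outside -1 to 1 is refused whole. A call with a gripper value outside its range is refused whole. "gripper" is the opening, from 0 (shut) to 1 (fully open), set as the call begins (left out, the last holds). The fingers move at their own pace and stop on an object; the grip force is fixed at half the most. Time passes only in rows, so rows that repeat a pose let the fingers close. It gives the time, the measured TCP pose, the force and the opening at its end, in the units of the state.
- state(): the state, without advancing time (a new reading comes with each control period).
- camera(name): name is "scene" or "top"; returns (picture, depth): 420x560x3 uint8, red, green, blue; 420x560 float32, mm along the optical axis (not along the pixel's ray), 0 where there is no reading.
- camera_info(name): a dict with "vfov" (degrees; the focal length in pixels is half the picture's height over the tangent of half this angle, whatever the lens; pixels are square), "cx", "cy" (the principal point, pixels), "k1" (the pictures are not rectified: a ray, as slopes to the right and down, at radius r is drawn at 1 + k1 r^2 times it, then the intrinsics apply), "origin" and "rotation" of the camera in the world. Camera axes: x right, y down, z forward; pixel columns grow to the right and rows downward; lengths in mm; the calibration is good to about 2 mm. A picture is of the moment at which its call begins. camera_info takes no time and is no camera call.
- sign_off(): hands the job in, once; it reports no verdict.
Trained networks look in the newest picture that a camera, given by its name, has taken for a name from the list of things; names that differ only in an ending like _2 or _b are one class to them, and where a whole thing is asked for, a point or a joint stands for the part that bears it (a point fixed in the world has none). Each returns a list of dicts, best first, with "conf" (0 to 1); they miss things now and then, are a little off and sometimes report something else, mostly with a low value. They report only what shows in the picture. A call takes as long as a camera call. They do not tell look-alikes from the thing itself.
- recognise(thing, camera): "point" ([x, y, z] in mm, in world coordinates, good to about 4 mm: the middle of the surface that is visible of it).
- outline_of(thing, camera): "region" (420x560 bool, what is visible of it).
- pinpoint(thing, camera): "point" ([x, y, z] in mm, in world coordinates, good to about 4 mm: a listed point, or the origin of a listed thing).
The state is a dict: "time": time; "qpos": joint angles; "joint_vel": joint speeds; "effort": joint torques, N m; "eef_pos": TCP position; "orientation": TCP orientation; "wrist_force": force on the tool from outside, world axes, zero at the start; "wrist_torque": the same for the moment, N m; "grip_width": finger opening in mm.
Only numpy, scipy, OpenCV 4.12 (cv2) and the standard library are available. Lean on these libraries where they do the work, as an engineer would, in place of code of your own. Each camera call takes 0.05 s, during which the arm holds its last target.

## Task

The column heater stands open with a column lying in its groove. Swing its lid over by the bar handle and lower it gently all the way shut without letting it fall. Then put the clamp bolt, head down, into the T-slot in front, slide it well back into the fork of the lid, and turn it a quarter turn so that its head locks across the slot; let go, and leave the column and the other things where they are.

Things in the scene. Friction and masses are not known exactly. Their poses are not given: they have to be found in the camera images.
- heater: clam-shell column heater, fixed: dark foot plate, aluminium block 70 (x) by 160 (y) mm, 40 mm high, with a groove along y for the column. Origin under the middle of the block, on the worktop; -x is the front (roughly towards the robot), +y its left, +z up. A steel T-slot rail stands in front of its right half; below the bar handle of the shut lid there is only the worktop
- lid (a joint): hinge angle of the lid, rad: 0 is shut (hard stop), 1.57 upright, 2.1 leaning back against its rubber buffers (hard stop), where it rests at the start. The lid weighs about 0.45 kg, the hinge has little friction: it falls either way from upright. Shut, its top is 54 mm above the worktop
- lid_hinge (a point): point on the hinge axis (heater x = 38 mm, z = 42 mm), level with the middle of the bar handle in y; the axis runs along the heater's y. The point's axes are the heater's
- lid_bar (a point): middle of the lid's bar handle: round steel bar 12 mm thick, 68 mm clear length, parallel to the hinge and 117 mm from it, on two arms, with a 38 mm clear window between bar and lid edge. At lid angle a it is 117 mm x cos(a) in front of the hinge (heater -x) and 117 mm x sin(a) above it. The point turns with the lid; the bar may turn between the fingers
- bolt_grip (a point): middle of the flat grip of the loose clamp bolt, 72 mm above the underside of its head. Grip: 32 (x) by 12 (y) mm, 28 mm tall, in line with the head. z is the bolt's axis, pointing up. The bolt is the same after half a turn
- clamp_bolt: the clamp bolt: a steel T-bolt 86 mm tall, about 90 g, at the start standing upright on its head on the worktop. Origin at the middle of the head's underside, axes as bolt_grip. Head 28 (x) by 12 (y) mm, 8 mm high; shank 9 mm thick; round collar of 26 mm diameter, 28.5 to 32.5 mm above the head's underside; flat grip above it
- slot_front (a point): point on the T-slot's centre line, level with the rail's top (z = 26 mm), at heater x = -100, y = -45 mm: here the bolt goes in with its head along the slot (along heater x), clear of the shut lid's fork. Rail from x = -122 (open end) to -36 mm, 50 mm wide; slot 17 mm wide in lips 8 mm thick; below them 34 mm wide, floor at z = 8 mm, where bolt_grip is 54 mm above this point
- fork_seat (a point): where the bolt's axis stands when fully in the shut lid's fork: on the slot's centre line, z = 26 mm, heater x = -55.5 mm. The forked lug is 8 mm thick, its top at z = 35 mm (1.5 mm below the collar of a bolt standing in the slot); its open slot is 14 mm wide and reaches from x = -75 (prong tips) to -50 mm. The shank goes between the prongs, the collar over them
- column: steel separation column, 202 mm long, 12 to 14 mm thick, lying in the heater's groove with its ends sticking out; origin at the middle of its underside, long axis y
- spanner: bystander: open spanner, 181 mm long, flat on the worktop; origin at the middle of its underside
- union: bystander: small tube fitting, 42 mm long; origin at the middle of its underside
- timer: bystander: bench timer, 60 mm tall; origin at the middle of its underside
Not all that is in view belongs to the job. What is meant by the clamp_bolt is not turquoise, and is the smaller of those in its own colour.

How it is judged:
By the outcome, as a careful person would: the job done as asked, in the order asked, and still so for the second after the job is handed in, with the robot touching nothing.
It also fails if it takes over 62 s, if anything falls off the work surface, if the arm or the gripper's body presses on something with over 40 N, if the wrist force passes 120 N, or if a joint passes its speed limit or range.

## Working session

There is one attempt and no reset: what is moved stays moved. The work goes in short steps, Python scripts to look and compute and a tool call to move; the robot and the scene stay as the last step left them, time stands still between calls to the robot, and variables do not carry over. Pictures are saved under pics/ and viewed, and the job is handed in when it is done.

Besides the shell and the picture viewer there is one more tool, called after "Emit:" as name(argument=value, ...) on one line, values as JSON. servo_tool: Moves the arm, as the interface text tells. Its arguments: {"type":"object","properties":{"plan":{"type":"array"},"gripper":{"type":"number"}},"required":["plan"]}

```bash
ls; mkdir -p pics
cat > h.py <<'E'
import numpy as np, cv2
from station import *
def save(img,name,crop=None,scale=1):
    if crop: img=img[crop[1]:crop[3],crop[0]:crop[2]]
    if scale!=1: img=cv2.resize(img,None,fx=scale,fy=scale,interpolation=cv2.INTER_CUBIC)
    cv2.imwrite('pics/'+name,cv2.cvtColor(img,cv2.COLOR_RGB2BGR))
def K(n):
    i=camera_info(n); f=210/np.tan(np.radians(i['vfov'])/2)
    return i,f
def und(n,u,v):
    i,f=K(n); x=(np.asarray(u,float)-i['cx'])/f; y=(np.asarray(v,float)-i['cy'])/f
    xd,yd=x.copy(),y.copy()
    for _ in range(20):
        s=1+i['k1']*(x*x+y*y); x=xd/s; y=yd/s
    return x,y
def world(n,u,v,d):
    i,f=K(n); x,y=und(n,u,v); p=np.stack([x*d,y*d,d*np.ones_like(x)],-1)
    return p@np.array(i['rotation']).T+np.array(i['origin'])
def ray_z(n,u,v,z):
    i,f=K(n); x,y=und(n,u,v); d=np.stack([x,y,np.ones_like(x)],-1)@np.array(i['rotation']).T
    o=np.array(i['origin']); t=(z-o[2])/d[...,2]; return o+d*t[...,None]
def proj(n,P):
    i,f=K(n); c=(np.asarray(P,float)-np.array(i['origin']))@np.array(i['rotation'])
    x=c[...,0]/c[...,2]; y=c[...,1]/c[...,2]; s=1+i['k1']*(x*x+y*y)
    return np.stack([x*s*f+i['cx'],y*s*f+i['cy']],-1)
def cloud(n,d):
    v,u=np.mgrid[0:420,0:560]; return world(n,u,v,d)
E
python3 - <<'E'
from h import *
for n in ['scene','top']:
    p,d=camera(n); save(p,n+'0.png',scale=1.4); np.savez('/tmp/'+n+'0.npz',p=p,d=d)
    i=camera_info(n); print(n,i)
    for t in ['heater','lid','lid_hinge','lid_bar','bolt_grip','clamp_bolt','slot_front','fork_seat','column']:
        try: print(t,[(np.round(r['point'],1).tolist(),round(r['conf'],2)) for r in pinpoint(t,n)][:4])
        except Exception as e: print(t,e)
print(state(), tcp_to_tips)
E
```

```text
pics
scene {'vfov': 54.54579148099949, 'cx': 285.54397105749746, 'cy': 208.25874503047393, 'k1': -0.04198250410127468, 'origin': array([-144.41325094,  343.01075016,  599.49145538]), 'rotation': array([ 0.24873024, -0.46660883,  0.74431449, -0.4079282 ])}
heater [([542.8, 111.6, -0.7], 0.83)]
lid it knows: bolt_grip, clamp_bolt, column, fork_seat, heater, lid_bar, lid_hinge, slot_front, spanner, timer, union
lid_hinge [([578.4, 154.0, 38.7], 0.93)]
lid_bar [([632.7, 161.4, 141.9], 0.87)]
bolt_grip [([468.4, -218.4, 71.6], 0.62), ([546.8, -215.7, 73.2], 0.58)]
clamp_bolt [([475.2, -215.0, -0.2], 0.79), ([542.2, 111.0, 1.8], 0.61), ([550.7, -214.6, 0.9], 0.6), ([561.4, -283.7, 0.5], 0.58)]
slot_front [([448.9, 51.5, 23.1], 0.78)]
fork_seat [([493.3, 61.0, 19.6], 0.88)]
column [([546.4, 109.0, 31.9], 0.68)]
top {'vfov': 46.96678144684432, 'cx': 285.9688428877364, 'cy': 212.59186473276054, 'k1': 0.04634094235217023, 'origin': array([ 418.29491768,   11.50225802, 1374.54855467]), 'rotation': array([-0.0380368 ,  0.71433267, -0.69746464,  0.04272141])}
heater []
lid it knows: bolt_grip, cl
[... 593 characters left out ...]
 0.9, 'qpos': array([ 1.12978397,  0.41104021, -0.01271129,  1.59616963,  0.00559464,
        1.1342734 , -0.08222402]), 'joint_vel': array([ 0.00014036,  0.00182212,  0.00265836, -0.00084834,  0.00097499,
       -0.00033812,  0.00073257]), 'effort': array([-1.02143749e-03, -6.00388169e+01,  6.80515096e-01, -2.99740988e+01,
        1.37070467e-02,  2.08147561e-03, -3.09197651e-05]), 'eef_pos': array([ 227.65682494, -582.09329186,  253.34716535]), 'orientation': array([6.87850742e-05, 9.82677241e-01, 1.85325215e-01, 2.33413917e-05]), 'wrist_force': array([0.30787246, 0.26586585, 0.29050337]), 'wrist_torque': array([ 0.00055839,  0.00405638, -0.00602923]), 'grip_width': 85.05204249137908} 22.0
```

```bash
sed -i "s/    i=camera_info(n); f=210/    i=dict(camera_info(n)); w,x,y,z=i['rotation']; i['rotation']=Rotation.from_quat([x,y,z,w]).as_matrix(); f=210/; s/^import numpy as np, cv2/import numpy as np, cv2\nfrom scipy.spatial.transform import Rotation/" h.py
python3 - <<'E'
from h import *
print(proj('scene',[[475,-216,72],[550,-214,72],[558,-280,99],[450,52,26],[635,163,142]]))
print(proj('top',[[475,-216,72],[550,-214,72],[558,-280,99],[450,52,26],[635,163,142]]))
E
```

```text
[[379.88097049 211.92064546]
 [360.85839595 197.16178981]
 [381.62519157 180.87228284]
 [282.34732178 265.36289124]
 [201.30311137 189.79813475]]
[[367.18289856 248.88652259]
 [366.54244974 221.10722663]
 [393.25913965 217.73095839]
 [267.78805162 256.21940192]
 [225.43633393 182.18499941]]
```

View pics/scene0.png

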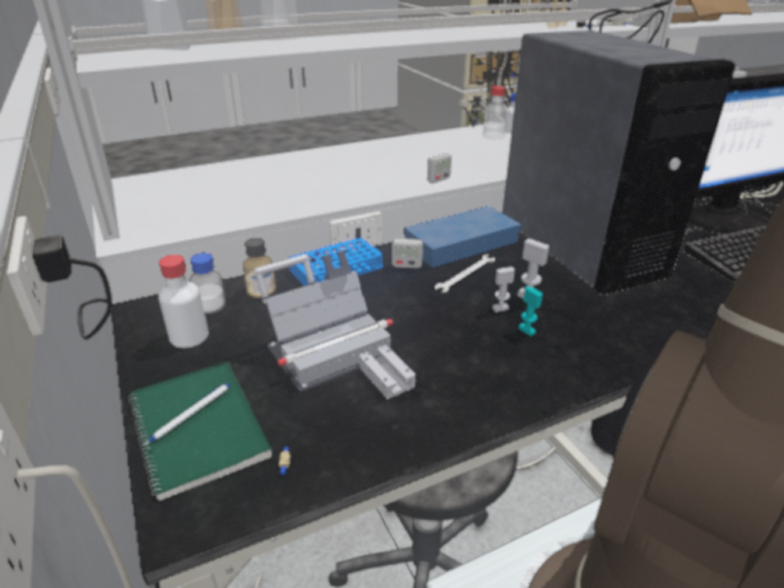

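View pics/top0.png

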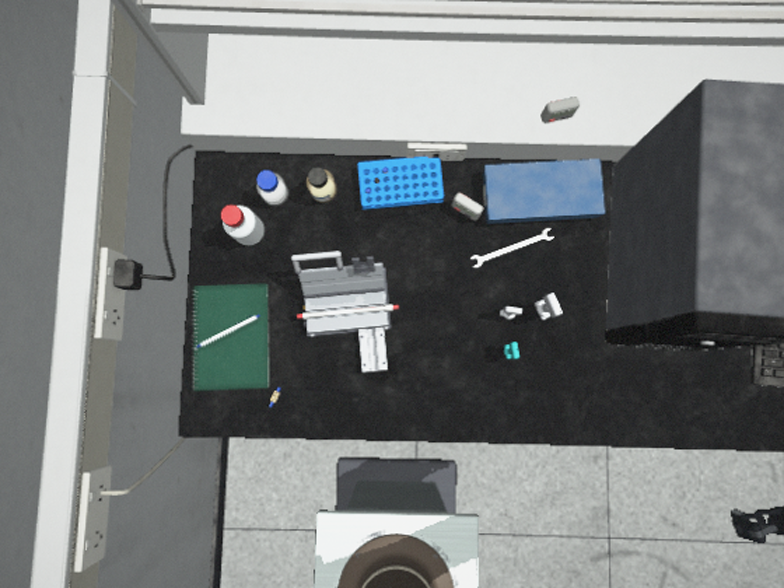

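Run:
```python
from h import *
a=np.load('/tmp/scene0.npz')['p'];b=np.load('/tmp/top0.npz')['p']
save(a,'c1.png',(340,160,400,250),8)
x=cv2.resize(a[170:290,170:310],None,fx=5,fy=5,interpolation=cv2.INTER_CUBIC);save(x,'c2.png')
x=cv2.resize(b[175:275,200:300],None,fx=6,fy=6,interpolation=cv2.INTER_CUBIC);save(x,'c3.png')
x=cv2.resize(b[200:265,340:410],None,fx=8,fy=8,interpolation=cv2.INTER_CUBIC);save(x,'c4.png')
```

```text
(no output)
```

View pics/c1.png

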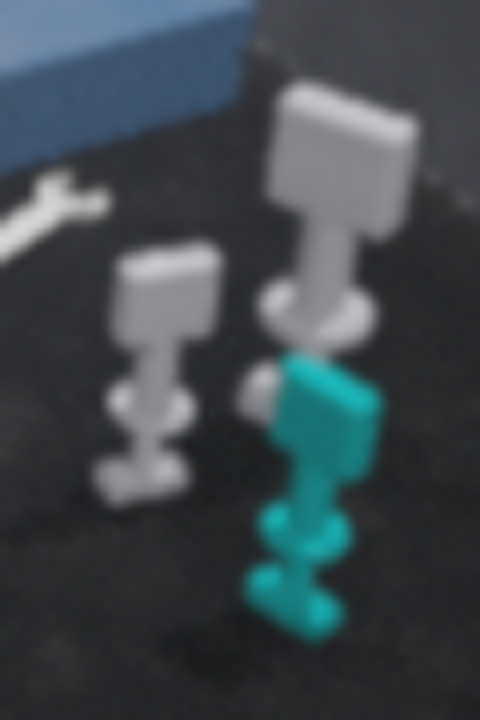

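View pics/c2.png

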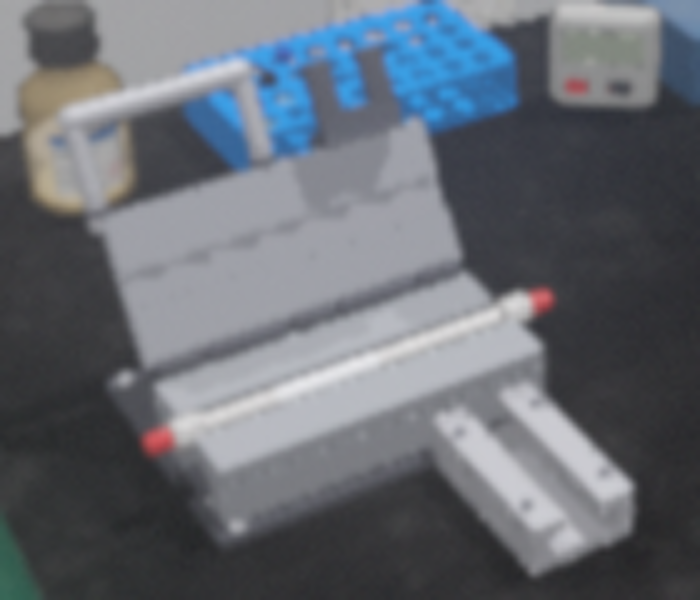

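View pics/c3.png

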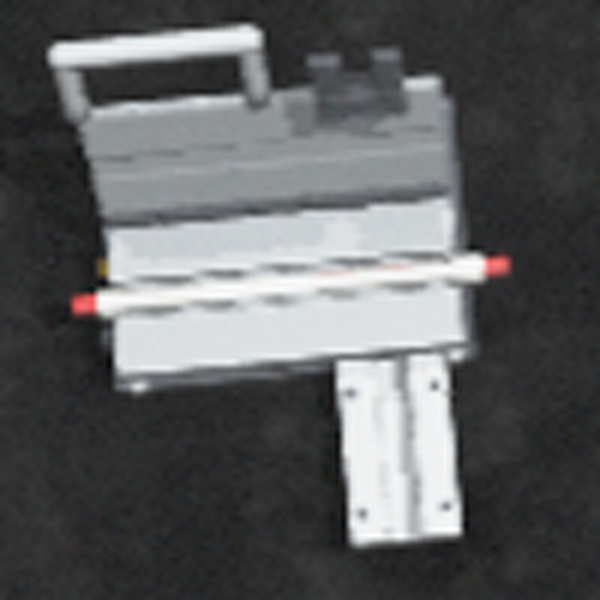

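View pics/c4.png

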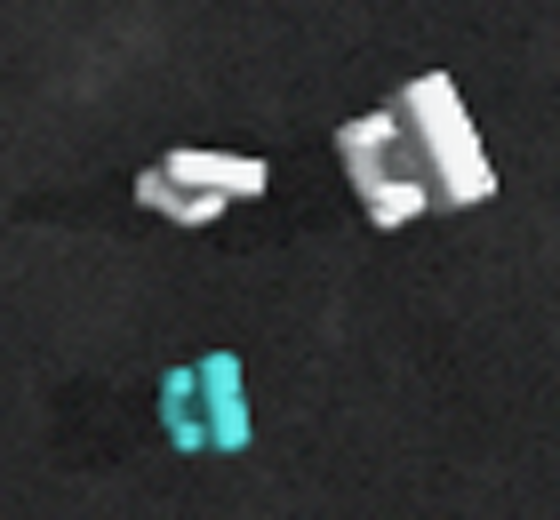

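```bash
cat > fit.py <<'E'
from h import *
from scipy.optimize import least_squares
def H(p,P):
    c,s=np.cos(p[2]),np.sin(p[2]); P=np.asarray(P,float)
    return np.stack([p[0]+c*P[:,0]-s*P[:,1],p[1]+s*P[:,0]+c*P[:,1],P[:,2]],-1)
top=[((350,545),(-122,-20,26)),((463,535),(-122,-70,26)),((337,365),(-36,-20,26)),((452,355),(-36,-70,26)),((117,375),(-35,80,40)),((468,345),(-35,-80,40))]
sc=[((205,470),(-35,80,40)),((545,345),(-35,-80,40)),((632,490),(-122,-70,26)),((433,415),(-36,-20,26))]
def res(p,which):
    r=[]
    if 't' in which:
        q=(np.array([t[0] for t in top])+.5)/6-.5+[200,175]; r.append((proj('top',H(p,[t[1] for t in top]))-q)*2.7)
    if 's' in which:
        q=(np.array([t[0] for t in sc])+.5)/5-.5+[170,170]; r.append((proj('scene',H(p,[t[1] for t in sc]))-q)*2)
    return np.concatenate(r).ravel()
if __name__=='__main__':
    for w in ['t','s','ts']:
        f=least_squares(res,[543,112,0.13],args=(w,),loss='soft_l1',f_scale=2); print(w,f.x.round(3),res(f.x,w).round(1))
    p=f.x
    print(H(p,[(-100,-45,80),(-55.5,-45,26),(38,0,42)]).round(1))
    for n in ['top','scene']:
        img=np.load(f'/tmp/{n}0.npz')['p']; o,s=((200,175),6) if n=='top' else ((170,170),5)
        x=cv2.resize(img[o[1]:o[1]+120,o[0]:o[0]+130],None,fx=s,fy=s,interpolation=cv2.INTER_CUBIC)
        def L(P,c):
            q=(proj(n,H(p,P))-o+.5)*s-.5
            cv2.polylines(x,[q.round().astype(int)],False,c,1)
        L([(-35,-80,40),(-35,80,40),(35,80,40),(35,-80,40),(-35,-80,40)],(255,0,0))
        for y in(-20,-36.5,-53.5,-70): L([(-122,y,26),(-36,y,26)],(0,255,0))
        L([(-122,-20,26),(-122,-70,26)],(0,255,0))
        L([(0,-101,40),(0,101,40)],(0,0,255))
        save(x,f'fit_{n}.png')
    for n in ['top','scene']:
        d=np.load(f'/tmp/{n}0.npz')['d']; C=cloud(n,d); 
        c,s=np.cos(p[2]),np.sin(p[2]); dx,dy=C[...,0]-p[0],C[...,1]-p[1]
        hx,hy,hz=c*dx+s*dy,-s*dx+c*dy,C[...,2]
        m=(d>0)&(abs(hx+23)<9)&(abs(hy)<70)&(hz>20); print(n,'blocktop z',np.median(hz[m]))
        m=(d>0)&(hx>-115)&(hx<-45)&(abs(hy+28)<5); print('rail z',np.median(hz[m]))
        m=(d>0)&(hz>133)&(hz<160)&(abs(hx-95)<30)&(abs(hy)<90)
        print('bar',m.sum(),hx[m].mean(),hy[m].min(),hy[m].max(),hz[m].max())
        m=(d>0)&(abs(C[...,0]-550)<30)&(abs(C[...,1]+213)<28)&(C[...,2]>70); q=C[m]; print('grip',len(q),q.mean(0),np.median(q[:,2]),q[:,2].max())
        from numpy.linalg import eigh
        t=q[q[:,2]>78,:2]; 
        if len(t)>3:
            w,v=eigh(np.cov(t.T)); print('top', len(t),t.mean(0),w,v[:,1])
E
python3 fit.py
```

```text
t [5.42433e+02 1.10130e+02 1.07000e-01] [ 1.3  0.8 -0.9  1.2  0.8 -1.7 -2.7 -1.2  1.3  0.  -0.5  0.6]
s [5.46637e+02 1.11061e+02 9.90000e-02] [ 4.6 -0.8 -0.1  1.3 -0.7 -0.5 -1.3  0.8]
ts [5.43439e+02 1.10718e+02 1.05000e-01] [ 0.6 -0.2 -1.7  0.3  0.2 -2.6 -3.3 -2.1  0.7 -1.1 -1.1 -0.3  6.3  1.1
  1.3  2.5  1.3  0.7  0.2  2.3]
[[448.7  55.5  80. ]
 [493.   60.1  26. ]
 [581.2 114.7  42. ]]
top blocktop z 38.91771758767652
rail z 24.902186095388515
bar 226 91.36200708627462 -61.25251959626081 87.76381736245924 156.0407396135745
grip 59 [ 548.96863033 -212.34353292   82.83377638] 82.88290785323215 90.32724886175288
top 53 [ 548.96468157 -212.73076765] [11.84957496 84.17037624] [0.09821349 0.99516537]
scene blocktop z 40.86459257407802
rail z 26.839199033089926
bar 340 89.33448905110477 -61.54005022933637 89.11367905227756 151.75143041626535
grip 97 [ 546.80285643 -209.30690868   80.26322671] 81.15352218267424 87.99366937390778
top 62 [ 547.30403954 -209.27702141] [10.52360668 84.7137895 ] [0.11714691 0.9931146 ]
```

View pics/fit_top.png

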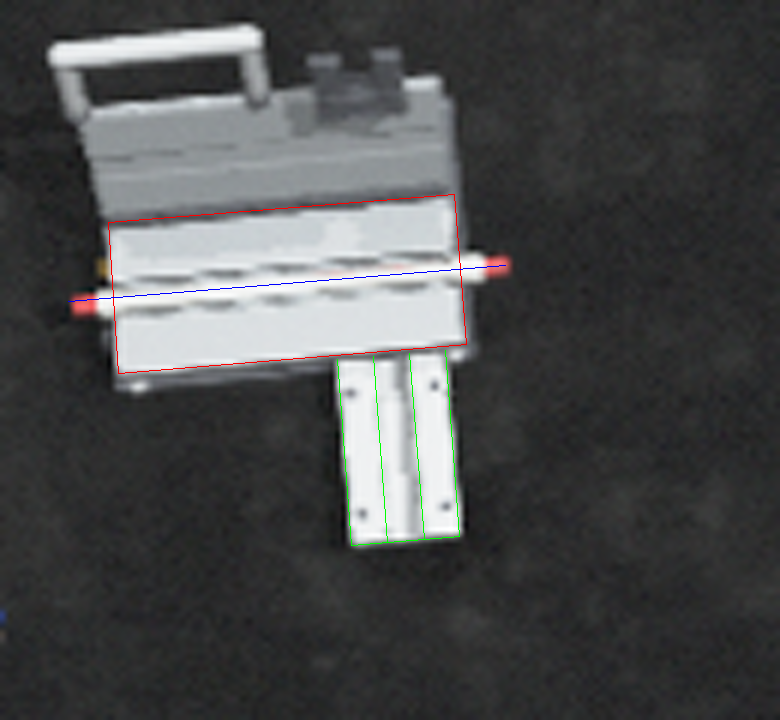

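View pics/fit_scene.png

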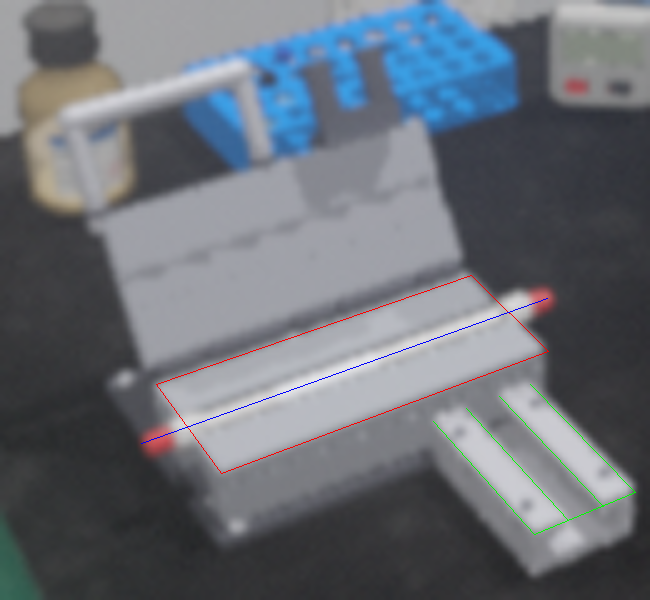

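Run:
```python
from h import *
from fit import H
b=np.load('/tmp/top0.npz'); a=np.load('/tmp/scene0.npz')
def t(n,pts,s,o,z):
    q=(np.array(pts,float)+.5)/s-.5+o; return ray_z(n,q[:,0],q[:,1],z)
for nm,P in [('top',t('top',[(172,150),(268,162),(262,195),(170,180)],8,(340,200),86)),('scene',t('scene',[(118,260),(208,241),(222,252),(130,275)],8,(340,160),86))]:
    e=(P[1]-P[0]+P[2]-P[3])[:2]; print(nm,P.round(1)[:,:2].tolist(),P.mean(0).round(1),'ang',np.arctan2(-e[1],-e[0]))
# head in scene (z=0 contact) crop points
print(t('scene',[(95,490),(110,505),(188,480)],8,(340,160),2).round(1))
# bar ends
print(t('top',[(50,50),(262,35)],6,(200,175),149).round(1))
p=(543.4,110.7,.105)
for n,D in(('top',b),('scene',a)):
    d=D['d']; C=cloud(n,d); c,s=np.cos(p[2]),np.sin(p[2]); dx,dy=C[...,0]-p[0],C[...,1]-p[1]
    hx,hy,hz=c*dx+s*dy,-s*dx+c*dy,C[...,2]
    m=(d>0)&(hz>130)&(hz<160)&(abs(hx-97)<15)&(hy>15)&(hy<75); print(n,m.sum(),hx[m].mean(),hx[m].min(),hx[m].max(),hz[m].mean(),hz[m].max(),hz[m].min())
    m=(d>0)&(hz>135)&(hz<160)&(abs(hx-97)<15)&(hy>-10); print(hy[m].min(),hy[m].max())
    m=(d>0)&(C[...,2]>150)&(C[...,1]<-200)&(C[...,1]>-900)&(C[...,0]>350); q=C[m]; 
    if len(q): print('tower',np.percentile(q,[1,50,99],axis=0).round())
print(H(p,[(97,43,143),(-79,43,42),(38,43,159)]).round(1))
```

```text
top [[555.8, -196.9], [552.5, -229.0], [541.4, -227.0], [545.6, -196.3]] [ 548.8 -212.3   86. ] ang 1.4514313352007504
scene [[558.7, -198.6], [556.5, -231.0], [549.0, -230.9], [549.6, -196.8]] [ 553.4 -214.3   86. ] ang 1.5279665793395616
[[ 554.9 -197.3    2. ]
 [ 545.7 -196.9    2. ]
 [ 546.7 -228.     2. ]]
[[630.7 206.8 149. ]
 [639.5 116.7 149. ]]
top 106 95.3416805482054 89.42499825049833 101.73659177761604 146.2198437544063 156.0407396135745 139.9702075323853
-0.448209069523136 308.4781625996858
tower [[ 486. -545.  157.]
 [ 717. -430.  416.]
 [ 983. -217.  445.]]
scene 146 93.47578716811209 88.63445253425326 101.76092655863383 146.58529451985976 151.75143041626535 139.16735589217296
-0.5991242960363561 310.69632862963294
tower [[ 483. -885.  153.]
 [ 673. -447.  330.]
 [1697. -225.  448.]]
[[635.4 163.6 143. ]
 [460.3 145.2  42. ]
 [576.7 157.4 159. ]]
```

```bash
cat >> h.py <<'E'
def mv(target,phi,cur=None,n=None,cphi=None):
    s=state(); p=np.array(s['eef_pos'] if cur is None else cur)
    w,x,y,z=s['orientation']; R=Rotation.from_quat([x,y,z,w]).as_matrix()
    if cphi is None: cphi=np.arctan2(R[1,0],R[0,0])
    if cur is not None: R=np.array([[np.cos(cphi),np.sin(cphi),0],[np.sin(cphi),-np.cos(cphi),0],[0,0,-1]])
    d=R.T@(np.array(target)-p)/500
    print('d',d.round(4).tolist(),'rz',round(-(phi-cphi)/(np.pi/2),4),'phi now',round(cphi,4),'tilt',round(R[2,2],5))
E
python3 - <<'E'
from h import *
for n in('top','scene'):
    d=np.load(f'/tmp/{n}0.npz')['d']; C=cloud(n,d)
    for nm,bx in [('red',(600,700,225,300)),('brown',(690,800,120,200)),('behind',(640,720,100,215)),('blue',(680,800,200,280))]:
        m=(d>0)&(C[...,0]>bx[0])&(C[...,0]<bx[1])&(C[...,1]>bx[2])&(C[...,1]<bx[3]); q=C[m]; q=q[(q[:,2]>70)&(q[:,2]<400)]
        if len(q): print(n,nm,len(q),np.percentile(q,[2,98],axis=0).round().tolist(),q[:,2].max().round())
mv((635,163.5,215),1.676)
E
```

```text
top red 33 [[683.0, 290.0, 72.0], [699.0, 300.0, 99.0]] 99.0
top brown 151 [[778.0, 153.0, 70.0], [800.0, 189.0, 111.0]] 111.0
top behind 19 [[640.0, 121.0, 141.0], [644.0, 161.0, 150.0]] 150.0
top blue 156 [[769.0, 251.0, 72.0], [799.0, 279.0, 107.0]] 108.0
scene red 51 [[684.0, 290.0, 71.0], [699.0, 300.0, 100.0]] 100.0
scene brown 249 [[778.0, 155.0, 71.0], [799.0, 190.0, 110.0]] 112.0
scene behind 5 [[640.0, 122.0, 147.0], [642.0, 152.0, 150.0]] 150.0
scene blue 218 [[767.0, 251.0, 70.0], [798.0, 280.0, 106.0]] 108.0
d [1.3019, -1.092, 0.0766] rz -0.8296 phi now 0.3728 tilt -1.0
```

Emit:
servo_tool(plan=[{"dx": 0.05,"dy": -0.04,"rz": -0.03},{"dx": 0.13,"dy": -0.11,"rz": -0.08},{"dx": 0.22,"dy": -0.185,"rz": -0.14},{"dx": 0.31,"dy": -0.26,"rz": -0.2},{"dx": 0.4,"dy": -0.335,"rz": -0.26},{"dx": 0.49,"dy": -0.41,"rz": -0.32},{"dx": 0.58,"dy": -0.485,"rz": -0.38},{"dx": 0.67,"dy": -0.56,"rz": -0.44},{"dx": 0.76,"dy": -0.635,"rz": -0.5},{"dx": 0.85,"dy": -0.71,"rz": -0.56},{"dx": 0.94,"dy": -0.785,"rz": -0.62}], gripper=0.5)

```text
$.plan[0]: bad value
```

Run:
```python
from h import *
s=state(); print(s['time'],s['qpos'].round(3))
mv((635,163.5,215),1.676)
```

```text
0.9 [ 1.13   0.411 -0.013  1.596  0.006  1.134 -0.082]
d [1.3019, -1.092, 0.0766] rz -0.8296 phi now 0.3728 tilt -1.0
```

Emit:
servo_tool(plan=[{"dx": 0.05,"dy": -0.04,"dz": 0,"rx": 0,"ry": 0,"rz": -0.03},{"dx": 0.13,"dy": -0.11,"dz": 0,"rx": 0,"ry": 0,"rz": -0.08},{"dx": 0.22,"dy": -0.185,"dz": 0,"rx": 0,"ry": 0,"rz": -0.14},{"dx": 0.31,"dy": -0.26,"dz": 0,"rx": 0,"ry": 0,"rz": -0.2},{"dx": 0.4,"dy": -0.335,"dz": 0,"rx": 0,"ry": 0,"rz": -0.26},{"dx": 0.49,"dy": -0.41,"dz": 0,"rx": 0,"ry": 0,"rz": -0.32},{"dx": 0.58,"dy": -0.485,"dz": 0,"rx": 0,"ry": 0,"rz": -0.38},{"dx": 0.67,"dy": -0.56,"dz": 0,"rx": 0,"ry": 0,"rz": -0.44},{"dx": 0.76,"dy": -0.635,"dz": 0,"rx": 0,"ry": 0,"rz": -0.5},{"dx": 0.85,"dy": -0.71,"dz": 0,"rx": 0,"ry": 0,"rz": -0.56},{"dx": 0.94,"dy": -0.785,"dz": 0,"rx": 0,"ry": 0,"rz": -0.62}], gripper=0.5)

```text
time: 2.28
eef_pos: [523.2, -43.8, 253.7]
orientation: [0.0, 0.781, 0.625, 0.0]
wrist_force: [0.5, -0.0, 0.9]
grip_width: 42.7
```

Run:
```python
from h import *
s=state(); print(s['time'],s['qpos'].round(3))
mv((635,163.5,215),1.676)
```

```text
2.275 [ 0.408  0.285 -0.507  1.811  0.155  1.084 -0.376]
d [0.4536, 0.127, 0.0774] rz -0.208 phi now 1.3493 tilt -1.0
```

Emit:
servo_tool(plan=[{"dx": 0.1,"dy": 0.03,"dz": 0.01,"rx": 0,"ry": 0,"rz": -0.05},{"dx": 0.2,"dy": 0.06,"dz": 0.03,"rx": 0,"ry": 0,"rz": -0.1},{"dx": 0.3,"dy": 0.09,"dz": 0.05,"rx": 0,"ry": 0,"rz": -0.15},{"dx": 0.4,"dy": 0.115,"dz": 0.07,"rx": 0,"ry": 0,"rz": -0.19},{"dx": 0.4536,"dy": 0.127,"dz": 0.0774,"rx": 0,"ry": 0,"rz": -0.208},{"dx": 0.4536,"dy": 0.127,"dz": 0.0774,"rx": 0,"ry": 0,"rz": -0.208}], gripper=0.5)

```text
time: 3.02
eef_pos: [634.4, 164.5, 213.7]
orientation: [-0.001, 0.669, 0.744, 0.0]
wrist_force: [0.0, 0.5, -0.1]
grip_width: 42.4
```

Run:
```python
from h import *
p,d=camera('scene'); save(p,'s1.png',(150,100,330,300),4)
s=state(); print(s['time'],s['qpos'].round(3))
for n in ['scene']: print([(np.round(r['point'],1).tolist(),round(r['conf'],2)) for r in pinpoint('lid_bar',n)][:4])
mv((635,163.5,146),1.676)
```

```text
3.075 [ 0.06   0.562 -0.574  1.532  0.323  1.144 -0.474]
[([631.0, 162.0, 143.1], 0.57)]
d [0.0049, 0.0015, 0.1366] rz -0.0019 phi now 1.673 tilt -1.0
```

View pics/s1.png

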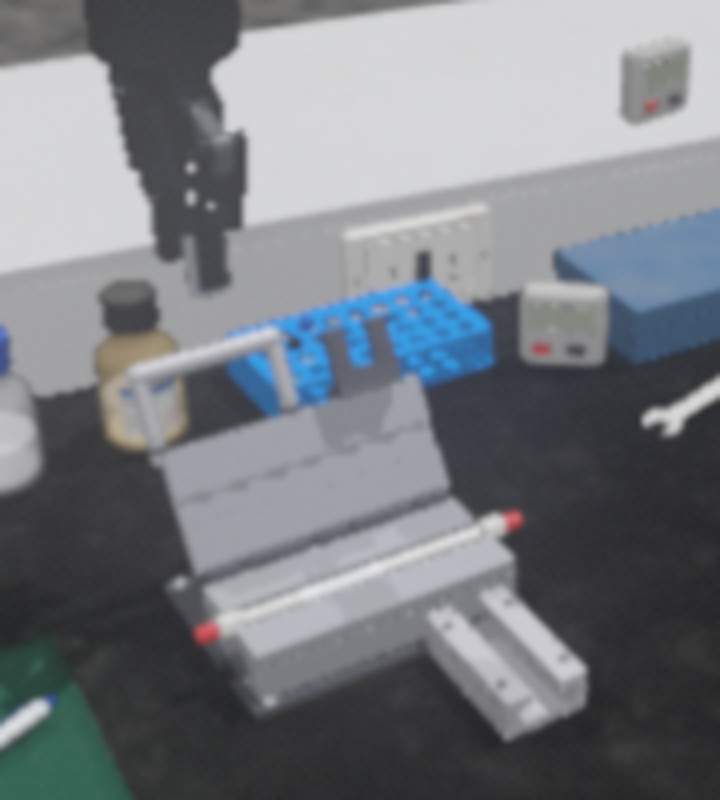

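Emit:
servo_tool(plan=[{"dx": 0.002,"dy": 0.0015,"dz": 0.04,"rx": 0,"ry": 0,"rz": -0.002},{"dx": 0.004,"dy": 0.0015,"dz": 0.09,"rx": 0,"ry": 0,"rz": -0.002},{"dx": 0.004,"dy": 0.0015,"dz": 0.12,"rx": 0,"ry": 0,"rz": -0.002},{"dx": 0.004,"dy": 0.0015,"dz": 0.1366,"rx": 0,"ry": 0,"rz": -0.002},{"dx": 0.004,"dy": 0.0015,"dz": 0.1366,"rx": 0,"ry": 0,"rz": -0.002}], gripper=0.5)

```text
time: 3.75
eef_pos: [635.1, 163.4, 145.8]
orientation: [-0.0, 0.669, 0.743, -0.0]
wrist_force: [-0.1, -0.2, 0.9]
grip_width: 42.9
```

Run:
```python
from h import *
for n in ['scene','top']:
    p,d=camera(n); save(p,f's2{n}.png',(150,120,270,220),6)
s=state(); print(s['time'],s['eef_pos'].round(1),s['wrist_force'].round(1))
```

```text
3.85 [635.7 163.8 146.9] [-0.5 -0.2  0.6]
```

View pics/s2scene.png

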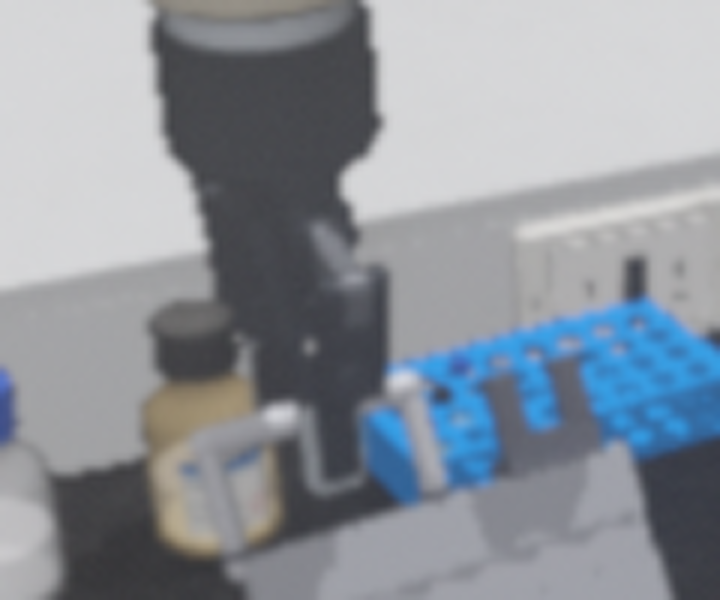

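View pics/s2top.png

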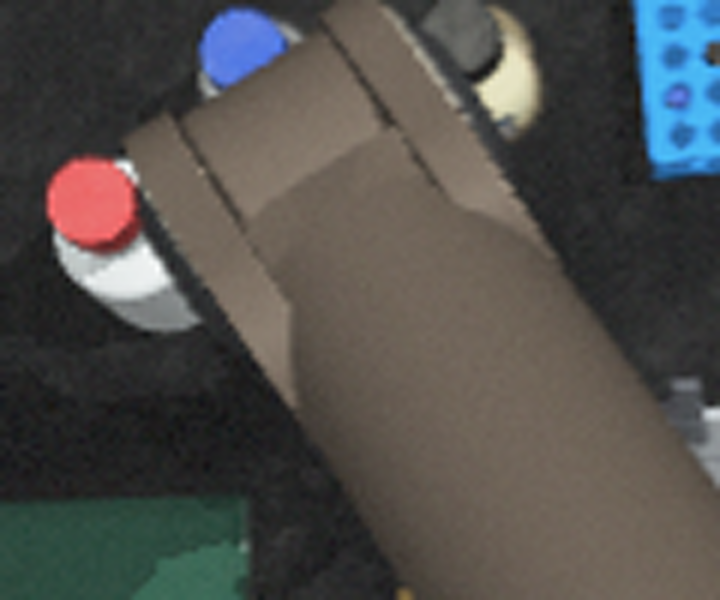

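Emit:
servo_tool(plan=[{"dx": 0,"dy": 0,"dz": 0,"rx": 0,"ry": 0,"rz": 0},{"dx": 0,"dy": 0,"dz": 0,"rx": 0,"ry": 0,"rz": 0},{"dx": 0,"dy": 0,"dz": 0,"rx": 0,"ry": 0,"rz": 0},{"dx": 0,"dy": 0,"dz": 0,"rx": 0,"ry": 0,"rz": 0},{"dx": 0,"dy": 0,"dz": 0,"rx": 0,"ry": 0,"rz": 0}], gripper=0)

```text
time: 4.47
eef_pos: [634.9, 163.8, 147.1]
orientation: [0.0, 0.669, 0.744, -0.0]
wrist_force: [-4.1, -0.6, 5.2]
grip_width: 10.1
```

Run:
```python
from h import *
for _ in range(3):
    s=state(); print(s['time'],s['eef_pos'].round(1),s['wrist_force'].round(1),s['grip_width'])
# arc rows: phi 1.676 -> tool y = heater x (dir phi-pi/2=.105): dy = dhx/500; dz=-dhz/500
a0=2.1
for a in np.arange(2.1,-0.01,-0.05):
    print(round(a,3), 'dy',round(-117*(np.cos(a)-np.cos(a0))/500,4),'dz',round(-117*(np.sin(a)-np.sin(a0))/500,4))
```

```text
4.475 [634.9 163.8 147.1] [-4.1 -0.6  5.2] 10.083281700728351
4.475 [634.9 163.8 147.1] [-4.1 -0.6  5.2] 10.083281700728351
4.475 [634.9 163.8 147.1] [-4.1 -0.6  5.2] 10.083281700728351
2.1 dy -0.0 dz -0.0
2.05 dy -0.0102 dz -0.0057
2.0 dy -0.0208 dz -0.0108
1.95 dy -0.0315 dz -0.0154
1.9 dy -0.0425 dz -0.0194
1.85 dy -0.0536 dz -0.0229
1.8 dy -0.065 dz -0.0259
1.75 dy -0.0764 dz -0.0283
1.7 dy -0.088 dz -0.0301
1.65 dy -0.0996 dz -0.0313
1.6 dy -0.1113 dz -0.0319
1.55 dy -0.123 dz -0.032
1.5 dy -0.1347 dz -0.0314
1.45 dy -0.1463 dz -0.0303
1.4 dy -0.1579 dz -0.0286
1.35 dy -0.1694 dz -0.0263
1.3 dy -0.1807 dz -0.0235
1.25 dy -0.1919 dz -0.0201
1.2 dy -0.2029 dz -0.0161
1.15 dy -0.2137 dz -0.0116
1.1 dy -0.2243 dz -0.0066
1.05 dy -0.2346 dz -0.001
1.0 dy -0.2446 dz 0.0051
0.95 dy -0.2542 dz 0.0117
0.9 dy -0.2636 dz 0.0187
0.85 dy -0.2726 dz 0.0262
0.8 dy -0.2812 dz 0.0341
0.75 dy -0.2893 dz 0.0425
0.7 dy -0.2971 dz 0.0512
0.65 dy -0.3044 dz 0.0604
0.6 dy -0.3113 dz 0.0699
0.55 dy -0.3176 dz 0.0797
0.5 dy -0.3235 dz 0.0898
0.45 dy -0.3288 dz 0.1002
0.4 dy -0.3337 dz 0.1109
0.35 dy -0.3379 dz 0.1218
0.3 dy -0.3417 dz 0.1328
0.25 dy -0.3449 dz 0.1441
0.2 dy -0.3475 dz 0.1555
0.15 dy -0.3495 dz 0.167
0.1 dy -0.351 dz 0.1786
0.05 dy -0.3518 dz 0.1903
0.0 dy -0.3521 dz 0.202
```

Emit:
servo_tool(plan=[{"dx": 0,"dy": -0.0102,"dz": -0.0057,"rx": 0,"ry": 0,"rz": 0},{"dx": 0,"dy": -0.0208,"dz": -0.0108,"rx": 0,"ry": 0,"rz": 0},{"dx": 0,"dy": -0.0315,"dz": -0.0154,"rx": 0,"ry": 0,"rz": 0},{"dx": 0,"dy": -0.0425,"dz": -0.0194,"rx": 0,"ry": 0,"rz": 0}], gripper=0)

```text
time: 4.97
eef_pos: [615.2, 161.4, 157.1]
orientation: [0.001, 0.669, 0.743, 0.001]
wrist_force: [4.1, -1.3, 5.4]
grip_width: 10.0
```

Run:
```python
from h import *
s=state(); print(s['time'],s['eef_pos'].round(1),s['wrist_force'].round(1),s['grip_width'])
p,d=camera('scene'); save(p,'s3.png',(150,120,270,220),6)
```

```text
4.975 [615.2 161.4 157.1] [ 4.1 -1.3  5.4] 10.038237456737807
```

View pics/s3.png

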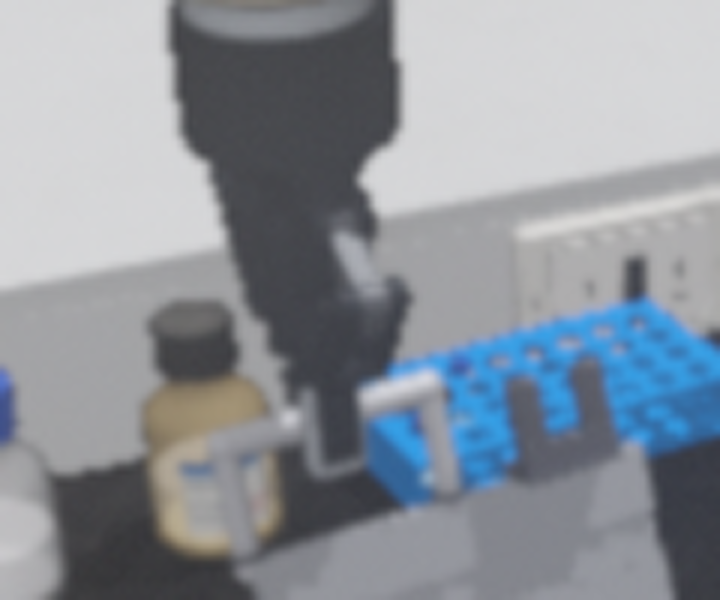

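Emit:
servo_tool(plan=[{"dx": 0,"dy": -0.0111,"dz": -0.0035,"rx": 0,"ry": 0,"rz": 0},{"dx": 0,"dy": -0.0225,"dz": -0.0065,"rx": 0,"ry": 0,"rz": 0},{"dx": 0,"dy": -0.0339,"dz": -0.0089,"rx": 0,"ry": 0,"rz": 0},{"dx": 0,"dy": -0.0455,"dz": -0.0107,"rx": 0,"ry": 0,"rz": 0},{"dx": 0,"dy": -0.0571,"dz": -0.0119,"rx": 0,"ry": 0,"rz": 0},{"dx": 0,"dy": -0.0688,"dz": -0.0125,"rx": 0,"ry": 0,"rz": 0},{"dx": 0,"dy": -0.0805,"dz": -0.0126,"rx": 0,"ry": 0,"rz": 0},{"dx": 0,"dy": -0.0922,"dz": -0.012,"rx": 0,"ry": 0,"rz": 0},{"dx": 0,"dy": -0.1038,"dz": -0.0109,"rx": 0,"ry": 0,"rz": 0},{"dx": 0,"dy": -0.1154,"dz": -0.0092,"rx": 0,"ry": 0,"rz": 0},{"dx": 0,"dy": -0.1269,"dz": -0.0069,"rx": 0,"ry": 0,"rz": 0}], gripper=0)

```text
time: 6.4
eef_pos: [551.5, 153.9, 160.8]
orientation: [0.001, 0.669, 0.743, 0.0]
wrist_force: [0.3, -4.2, 11.4]
grip_width: 9.9
```

Emit:
servo_tool(plan=[{"dx": 0,"dy": -0.0113,"dz": 0.0028,"rx": 0,"ry": 0,"rz": 0},{"dx": 0,"dy": -0.0225,"dz": 0.0062,"rx": 0,"ry": 0,"rz": 0},{"dx": 0,"dy": -0.0335,"dz": 0.0102,"rx": 0,"ry": 0,"rz": 0},{"dx": 0,"dy": -0.0443,"dz": 0.0147,"rx": 0,"ry": 0,"rz": 0},{"dx": 0,"dy": -0.0549,"dz": 0.0197,"rx": 0,"ry": 0,"rz": 0},{"dx": 0,"dy": -0.0652,"dz": 0.0253,"rx": 0,"ry": 0,"rz": 0},{"dx": 0,"dy": -0.0752,"dz": 0.0314,"rx": 0,"ry": 0,"rz": 0},{"dx": 0,"dy": -0.0848,"dz": 0.038,"rx": 0,"ry": 0,"rz": 0},{"dx": 0,"dy": -0.0942,"dz": 0.045,"rx": 0,"ry": 0,"rz": 0},{"dx": 0,"dy": -0.1032,"dz": 0.0525,"rx": 0,"ry": 0,"rz": 0},{"dx": 0,"dy": -0.1118,"dz": 0.0604,"rx": 0,"ry": 0,"rz": 0}], gripper=0)

```text
time: 7.78
eef_pos: [494.4, 147.7, 128.9]
orientation: [0.0, 0.669, 0.743, -0.001]
wrist_force: [1.7, -4.8, 4.4]
grip_width: 9.7
```

Run:
```python
from h import *
s=state(); print(s['time'],s['eef_pos'].round(1),s['wrist_force'].round(1),s['grip_width'])
p,d=camera('scene'); save(p,'s4.png',(150,120,310,270),5)
```

```text
7.775 [494.4 147.7 128.9] [ 1.7 -4.8  4.4] 9.657487654598501
```

View pics/s4.png

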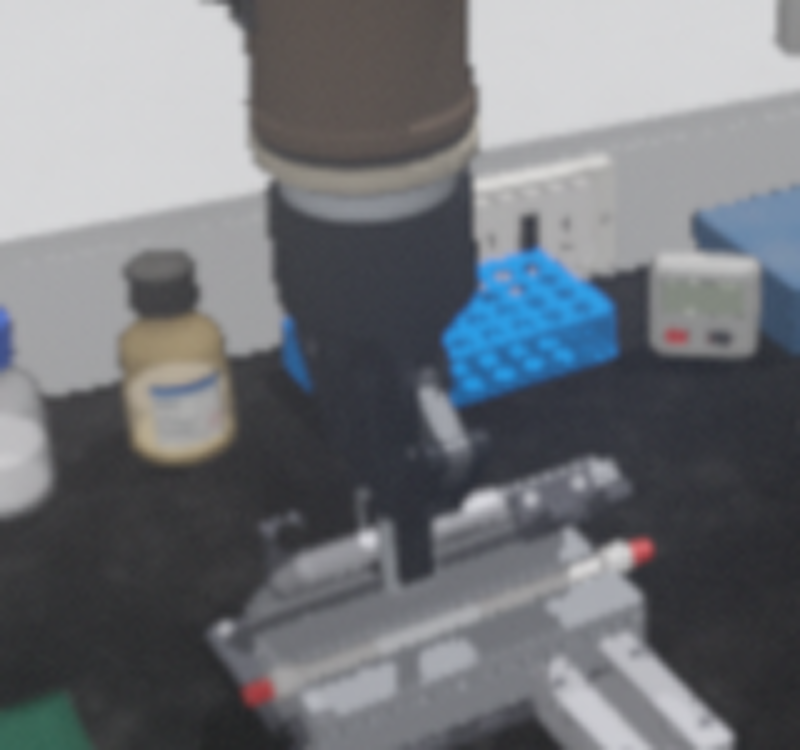

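Emit:
servo_tool(plan=[{"dx": 0,"dy": -0.0081,"dz": 0.0084,"rx": 0,"ry": 0,"rz": 0},{"dx": 0,"dy": -0.0159,"dz": 0.0171,"rx": 0,"ry": 0,"rz": 0},{"dx": 0,"dy": -0.0232,"dz": 0.0263,"rx": 0,"ry": 0,"rz": 0},{"dx": 0,"dy": -0.0301,"dz": 0.0358,"rx": 0,"ry": 0,"rz": 0},{"dx": 0,"dy": -0.0364,"dz": 0.0456,"rx": 0,"ry": 0,"rz": 0},{"dx": 0,"dy": -0.0423,"dz": 0.0557,"rx": 0,"ry": 0,"rz": 0},{"dx": 0,"dy": -0.0476,"dz": 0.0661,"rx": 0,"ry": 0,"rz": 0},{"dx": 0,"dy": -0.0525,"dz": 0.0768,"rx": 0,"ry": 0,"rz": 0},{"dx": 0,"dy": -0.0567,"dz": 0.0877,"rx": 0,"ry": 0,"rz": 0},{"dx": 0,"dy": -0.0605,"dz": 0.0987,"rx": 0,"ry": 0,"rz": 0},{"dx": 0,"dy": -0.0637,"dz": 0.11,"rx": 0,"ry": 0,"rz": 0},{"dx": 0,"dy": -0.0663,"dz": 0.1214,"rx": 0,"ry": 0,"rz": 0},{"dx": 0,"dy": -0.0683,"dz": 0.1329,"rx": 0,"ry": 0,"rz": 0}], gripper=0)

```text
time: 9.45
eef_pos: [461.3, 144.6, 62.4]
orientation: [0.0, 0.669, 0.743, -0.0]
wrist_force: [2.9, -4.7, 1.8]
grip_width: 10.2
```

Emit:
servo_tool(plan=[{"dx": 0,"dy": -0.001,"dz": 0.006,"rx": 0,"ry": 0,"rz": 0},{"dx": 0,"dy": -0.0015,"dz": 0.012,"rx": 0,"ry": 0,"rz": 0},{"dx": 0,"dy": -0.002,"dz": 0.017,"rx": 0,"ry": 0,"rz": 0},{"dx": 0,"dy": -0.0023,"dz": 0.022,"rx": 0,"ry": 0,"rz": 0},{"dx": 0,"dy": -0.0025,"dz": 0.026,"rx": 0,"ry": 0,"rz": 0},{"dx": 0,"dy": -0.0026,"dz": 0.03,"rx": 0,"ry": 0,"rz": 0},{"dx": 0,"dy": -0.0026,"dz": 0.033,"rx": 0,"ry": 0,"rz": 0},{"dx": 0,"dy": -0.0026,"dz": 0.035,"rx": 0,"ry": 0,"rz": 0},{"dx": 0,"dy": -0.0026,"dz": 0.035,"rx": 0,"ry": 0,"rz": 0}], gripper=0)

```text
time: 10.58
eef_pos: [459.9, 144.7, 45.0]
orientation: [0.0, 0.669, 0.743, -0.0]
wrist_force: [1.7, -5.1, 1.6]
grip_width: 9.7
```

Run:
```python
from h import *
s=state(); print(s['time'],s['eef_pos'].round(1),s['wrist_force'].round(1),s['grip_width'])
p,d=camera('scene'); save(p,'s5.png',(150,120,310,270),5); np.savez('/tmp/s5.npz',p=p,d=d)
from fit import H
P=(543.4,110.7,.105)
C=cloud('scene',d); c,s_=np.cos(P[2]),np.sin(P[2]); dx,dy=C[...,0]-P[0],C[...,1]-P[1]
hx,hy,hz=c*dx+s_*dy,-s_*dx+c*dy,C[...,2]
for lo,hi in((-30,-20),(-20,-10),(-10,0),(0,10),(10,20)):
    m=(d>0)&(hx>lo)&(hx<hi)&(hy>-70)&(hy<0)&(hz<90); print(lo,m.sum(),np.median(hz[m]))
```

```text
10.575 [459.9 144.7  45. ] [ 1.7 -5.1  1.6] 9.716714751421454
-30 103 55.313874875148144
-20 60 55.50614327837047
-10 56 55.43683130975472
0 48 55.054270368500795
10 28 55.17407578160845
```

View pics/s5.png

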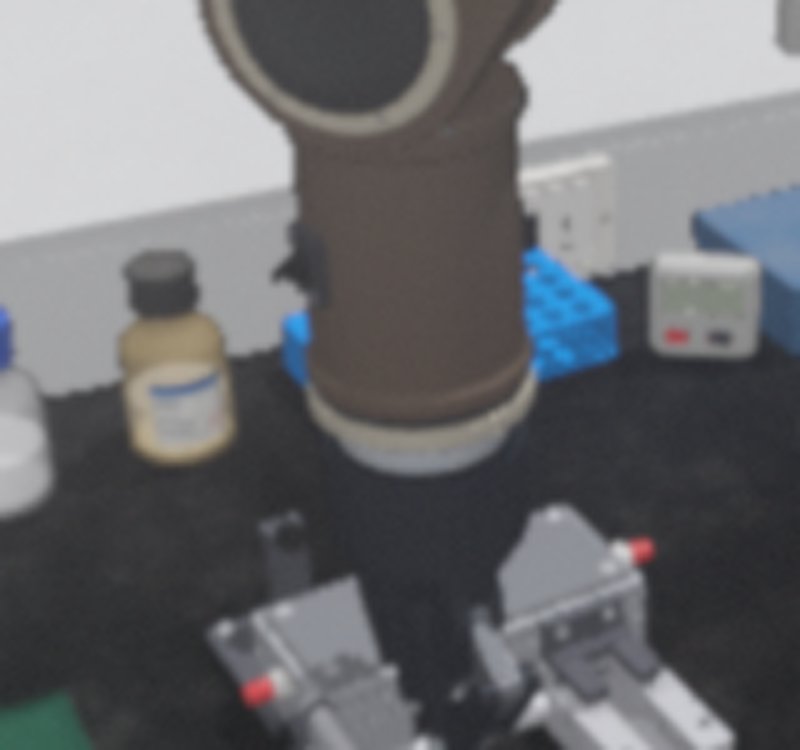

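Emit:
servo_tool(plan=[{"dx": 0,"dy": 0,"dz": 0.002,"rx": 0,"ry": 0,"rz": 0},{"dx": 0,"dy": 0,"dz": 0.004,"rx": 0,"ry": 0,"rz": 0},{"dx": 0,"dy": 0,"dz": 0.004,"rx": 0,"ry": 0,"rz": 0}], gripper=0)

```text
time: 11.0
eef_pos: [460.0, 144.7, 43.8]
orientation: [0.0, 0.669, 0.744, -0.001]
wrist_force: [-0.9, -6.7, 12.1]
grip_width: 10.0
```

Emit:
servo_tool(plan=[{"dx": 0,"dy": 0,"dz": 0,"rx": 0,"ry": 0,"rz": 0},{"dx": 0,"dy": 0,"dz": 0,"rx": 0,"ry": 0,"rz": 0},{"dx": 0,"dy": 0,"dz": 0,"rx": 0,"ry": 0,"rz": 0},{"dx": 0,"dy": 0,"dz": 0,"rx": 0,"ry": 0,"rz": 0}], gripper=0.4)

```text
time: 11.5
eef_pos: [459.9, 145.4, 43.1]
orientation: [-0.0, 0.669, 0.744, -0.0]
wrist_force: [0.5, 0.4, -0.5]
grip_width: 34.4
```

Run:
```python
from h import *
mv((550,-213,160),1.47)
```

```text
d [-0.7318, 0.1032, -0.234] rz 0.1316 phi now 1.6768 tilt -1.0
```

Emit:
servo_tool(plan=[{"dx": 0,"dy": 0,"dz": -0.06,"rx": 0,"ry": 0,"rz": 0},{"dx": 0,"dy": 0,"dz": -0.15,"rx": 0,"ry": 0,"rz": 0},{"dx": -0.08,"dy": 0.01,"dz": -0.234,"rx": 0,"ry": 0,"rz": 0.01},{"dx": -0.18,"dy": 0.025,"dz": -0.234,"rx": 0,"ry": 0,"rz": 0.03},{"dx": -0.29,"dy": 0.04,"dz": -0.234,"rx": 0,"ry": 0,"rz": 0.05},{"dx": -0.4,"dy": 0.056,"dz": -0.234,"rx": 0,"ry": 0,"rz": 0.07},{"dx": -0.51,"dy": 0.072,"dz": -0.234,"rx": 0,"ry": 0,"rz": 0.09},{"dx": -0.62,"dy": 0.088,"dz": -0.234,"rx": 0,"ry": 0,"rz": 0.11},{"dx": -0.7,"dy": 0.099,"dz": -0.234,"rx": 0,"ry": 0,"rz": 0.1316},{"dx": -0.7318,"dy": 0.1032,"dz": -0.234,"rx": 0,"ry": 0,"rz": 0.1316},{"dx": -0.7318,"dy": 0.1032,"dz": -0.234,"rx": 0,"ry": 0,"rz": 0.1316}], gripper=0.6)

```text
time: 12.88
eef_pos: [549.9, -213.3, 159.9]
orientation: [-0.0, 0.742, 0.67, 0.0]
wrist_force: [0.9, 0.5, 0.9]
grip_width: 51.4
```

Run:
```python
from h import *
s=state(); print(s['time'],s['eef_pos'].round(1),s['wrist_force'].round(1),s['grip_width'],s['qpos'].round(2))
for n in ['scene','top']:
    p,d=camera(n); save(p,f's6{n}.png',scale=1.4); np.savez(f'/tmp/s6{n}.npz',p=p,d=d)
    if n=='scene': save(p,'s6c.png',(330,110,410,240),6)
mv((550,-213,79),1.47)
```

```text
12.875 [ 549.9 -213.3  159.9] [0.9 0.5 0.9] 51.37667917253192 [ 0.63  0.49 -0.46  1.76  0.26  0.95 -0.04]
d [-0.004, 0.0004, 0.1624] rz 0.0015 phi now 1.4723 tilt -1.0
```

View pics/s6scene.png

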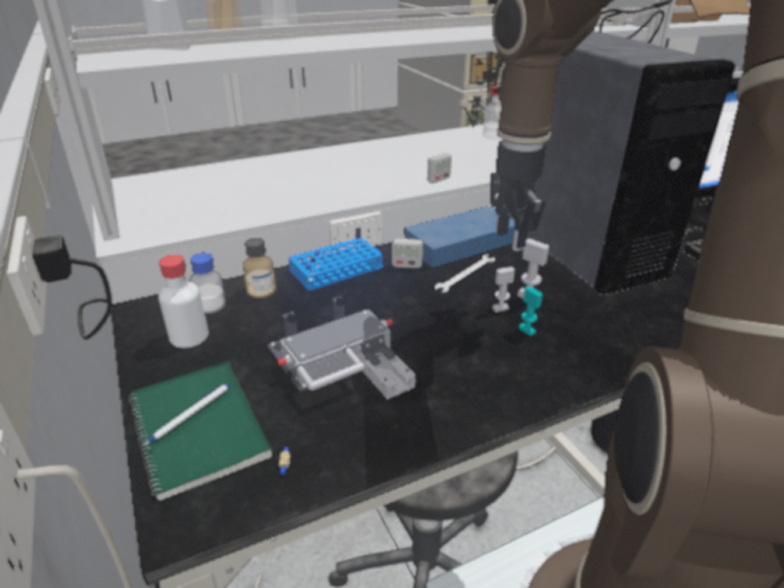

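View pics/s6c.png

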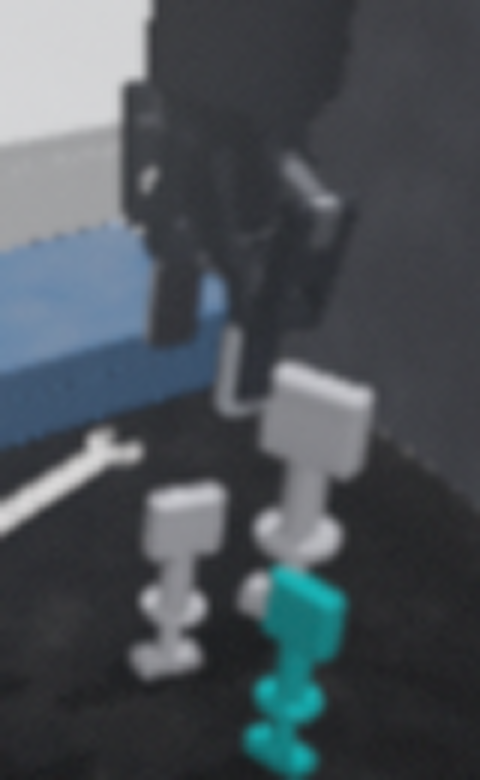

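View pics/s6top.png

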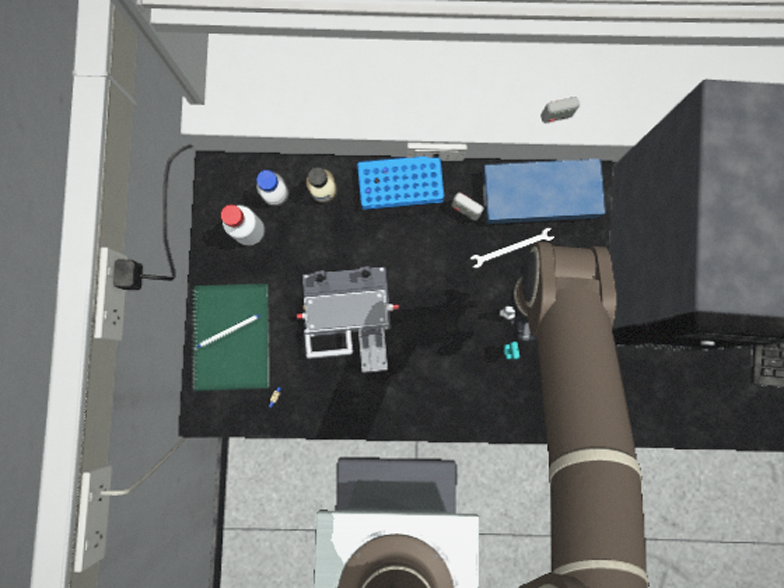

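Run:
```python
from h import *
print(proj('scene',[[550,-213,138],[550,-213,86],[550,-213,72]]), (208/6+330,372/6+110))
d=np.load('/tmp/scene0.npz')['d'];C=cloud('scene',d)
for x in (500,550,600,650):
    m=(d>0)&(abs(C[...,0]-x)<12)&(C[...,2]>130)&(C[...,2]<400)&(C[...,1]<-250)&(C[...,1]>-600); q=C[m]; print(x,len(q),np.percentile(q[:,1],[5,50,95]) if len(q) else '')
```

```text
[[363.52509173 173.88789164]
 [361.14796844 192.43153895]
 [360.52810883 197.25025952]] (364.6666666666667, 172.0)
500 3493 [-502.00045106 -435.77025705 -406.13065165]
550 792 [-413.1509793  -410.80088379 -408.44106665]
600 684 [-415.84167007 -413.27662616 -410.91048149]
650 620 [-418.39200758 -415.91205474 -413.21251237]
```

Emit:
servo_tool(plan=[{"dx": -0.002,"dy": 0,"dz": 0.04,"rx": 0,"ry": 0,"rz": 0},{"dx": -0.002,"dy": 0,"dz": 0.09,"rx": 0,"ry": 0,"rz": 0},{"dx": -0.002,"dy": 0,"dz": 0.13,"rx": 0,"ry": 0,"rz": 0},{"dx": -0.002,"dy": 0,"dz": 0.1624,"rx": 0,"ry": 0,"rz": 0},{"dx": -0.002,"dy": 0,"dz": 0.1624,"rx": 0,"ry": 0,"rz": 0}], gripper=0.6)

```text
time: 13.6
eef_pos: [549.4, -213.5, 77.9]
orientation: [-0.001, 0.742, 0.671, -0.0]
wrist_force: [0.0, -1.1, -0.2]
grip_width: 51.6
```

Run:
```python
from h import *
s=state(); print(s['time'],s['eef_pos'].round(1),s['wrist_force'].round(1),s['grip_width'])
for n in ['scene']:
    p,d=camera(n); save(p,'s7c.png',(330,130,410,240),7)
```

```text
13.6 [ 549.4 -213.5   77.9] [ 0.  -1.1 -0.2] 51.61071233492604
```

View pics/s7c.png

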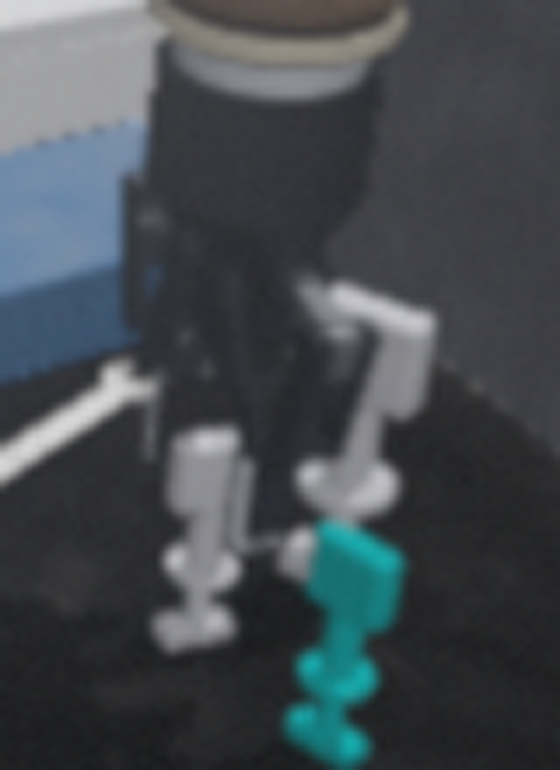

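Emit:
servo_tool(plan=[{"dx": 0,"dy": 0,"dz": 0,"rx": 0,"ry": 0,"rz": 0},{"dx": 0,"dy": 0,"dz": 0,"rx": 0,"ry": 0,"rz": 0},{"dx": 0,"dy": 0,"dz": 0,"rx": 0,"ry": 0,"rz": 0},{"dx": 0,"dy": 0,"dz": 0,"rx": 0,"ry": 0,"rz": 0},{"dx": 0,"dy": 0,"dz": 0,"rx": 0,"ry": 0,"rz": 0}], gripper=0)

```text
time: 14.28
eef_pos: [550.5, -214.5, 79.9]
orientation: [0.001, 0.742, 0.67, 0.0]
wrist_force: [-0.8, -0.4, 6.5]
grip_width: 10.9
```

Run:
```python
from h import *
s=state(); print(s['time'],s['eef_pos'].round(1),s['wrist_force'].round(1),s['grip_width'])
for n in ['scene']:
    p,d=camera(n); save(p,'s8c.png',(330,130,410,240),7)
```

```text
14.275 [ 550.5 -214.5   79.9] [-0.8 -0.4  6.5] 10.922786332659323
```

View pics/s8c.png

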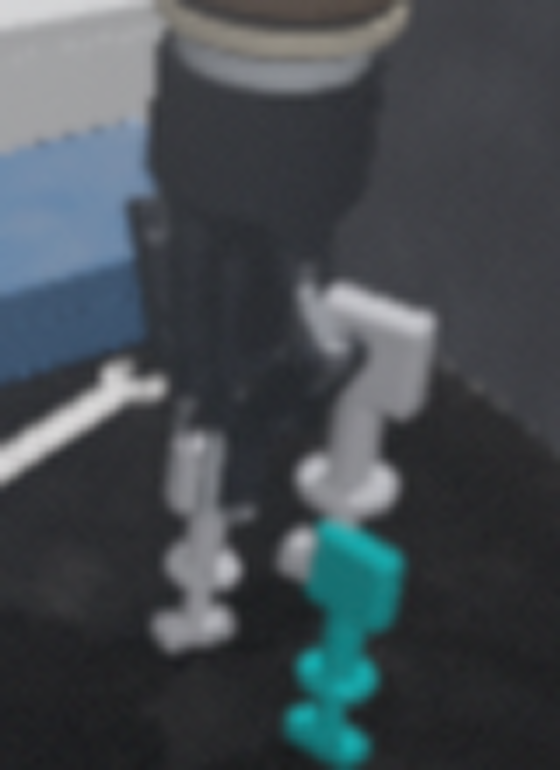

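Run:
```python
from h import *
mv((448.7,55.5,165),0.105,cur=(549.6,-213.3,78.9),cphi=1.471)
```

```text
d [0.5148, -0.2544, -0.1722] rz 0.8696 phi now 1.471 tilt -1.0
```

Emit:
servo_tool(plan=[{"dx": 0,"dy": 0,"dz": -0.03,"rx": 0,"ry": 0,"rz": 0},{"dx": 0,"dy": 0,"dz": -0.08,"rx": 0,"ry": 0,"rz": 0},{"dx": 0.02,"dy": -0.01,"dz": -0.14,"rx": 0,"ry": 0,"rz": 0.03},{"dx": 0.08,"dy": -0.04,"dz": -0.1722,"rx": 0,"ry": 0,"rz": 0.12},{"dx": 0.15,"dy": -0.075,"dz": -0.1722,"rx": 0,"ry": 0,"rz": 0.23},{"dx": 0.22,"dy": -0.11,"dz": -0.1722,"rx": 0,"ry": 0,"rz": 0.34},{"dx": 0.29,"dy": -0.145,"dz": -0.1722,"rx": 0,"ry": 0,"rz": 0.45},{"dx": 0.36,"dy": -0.18,"dz": -0.1722,"rx": 0,"ry": 0,"rz": 0.56},{"dx": 0.42,"dy": -0.21,"dz": -0.1722,"rx": 0,"ry": 0,"rz": 0.67},{"dx": 0.48,"dy": -0.24,"dz": -0.1722,"rx": 0,"ry": 0,"rz": 0.78},{"dx": 0.5148,"dy": -0.2544,"dz": -0.1722,"rx": 0,"ry": 0,"rz": 0.8696},{"dx": 0.5148,"dy": -0.2544,"dz": -0.1722,"rx": 0,"ry": 0,"rz": 0.8696}], gripper=0)

```text
time: 15.82
eef_pos: [449.1, 56.1, 165.9]
orientation: [-0.0, 0.999, 0.054, 0.0]
wrist_force: [0.1, -0.8, -0.6]
grip_width: 11.4
```

Run:
```python
from h import *
s=state(); print(s['time'],s['eef_pos'].round(1),s['wrist_force'].round(1),s['grip_width'],s['qpos'].round(2))
for n in ['scene','top']:
    p,d=camera(n); np.savez(f'/tmp/s9{n}.npz',p=p,d=d)
    if n=='scene': save(p,'s9c.png',(220,150,340,280),6)
    else: save(p,'s9t.png',(210,180,330,280),6)
mv((448.7,55.5,165),0.105)
```

```text
15.825 [449.1  56.1 165.9] [ 0.1 -0.8 -0.6] 11.38173051595975 [ 0.05  0.25 -0.32  2.08  0.11  0.83 -1.8 ]
d [-0.0016, -0.0027, 0.0012] rz 0.0013 phi now 0.1071 tilt -1.0
```

View pics/s9c.png

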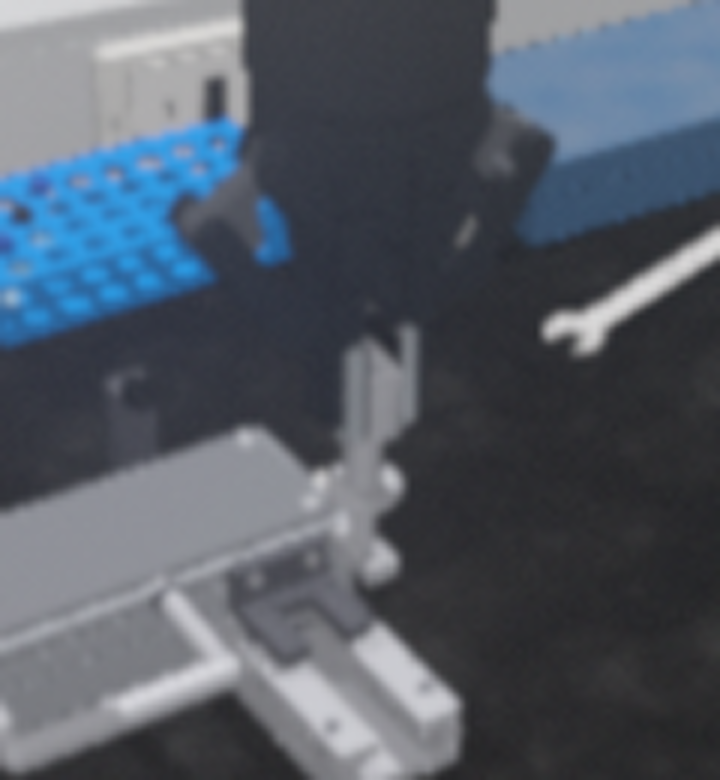

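View pics/s9t.png

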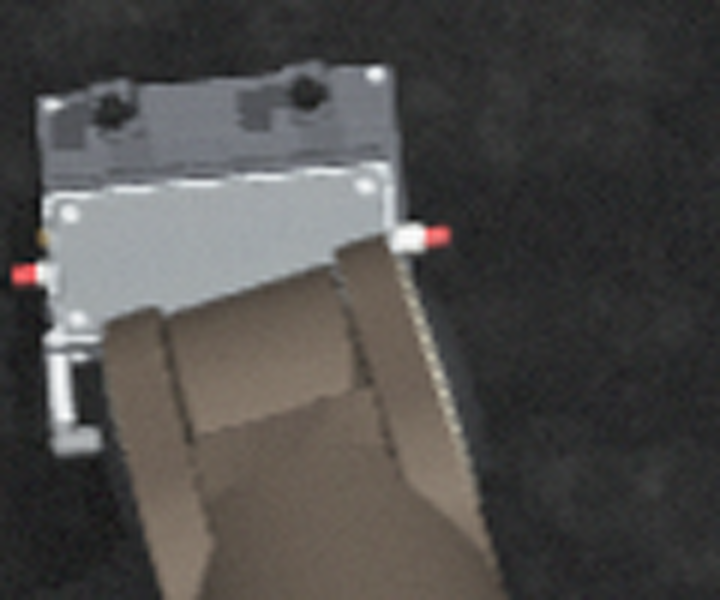

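```bash
cat > ov.py <<'E'
from h import *
def bolt_overlay(img,n,o,s,base,phi,col=(255,0,0)):
    x=cv2.resize(img[o[1]:o[1]+130,o[0]:o[0]+120],None,fx=s,fy=s,interpolation=cv2.INTER_CUBIC)
    u=np.array([np.cos(phi),np.sin(phi),0]);v=np.array([-np.sin(phi),np.cos(phi),0]);w=np.array([0,0,1.])
    base=np.array(base,float)
    def L(P,c=col):
        q=(proj(n,np.array(P))-o+.5)*s-.5; cv2.polylines(x,[q.round().astype(int)],False,c,1,cv2.LINE_AA)
    t=np.linspace(0,2*np.pi,40)
    for z in(28.5,32.5): L([base+13*np.cos(a)*u+13*np.sin(a)*v+z*w for a in t])
    for z0,z1,hx in((0,8,14),(58,86,16)):
        for z in(z0,z1): L([base+a*hx*u+b*6*v+z*w for a,b in((1,1),(1,-1),(-1,-1),(-1,1),(1,1))])
    L([base,base+86*w],(255,255,0))
    return x
E
python3 - <<'E'
from ov import *
img=np.load('/tmp/s9scene.npz')['p']; u=np.array([np.cos(.106),np.sin(.106)])
for k,e in enumerate((0,5)):
    b=np.array([448.7,55.5])+e*u
    save(bolt_overlay(img,'scene',(220,150),6,(*b,86.5),.106)[120:660],f'ov9_{k}.png')
E
```

```text
(no output)
```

View pics/ov9_0.png

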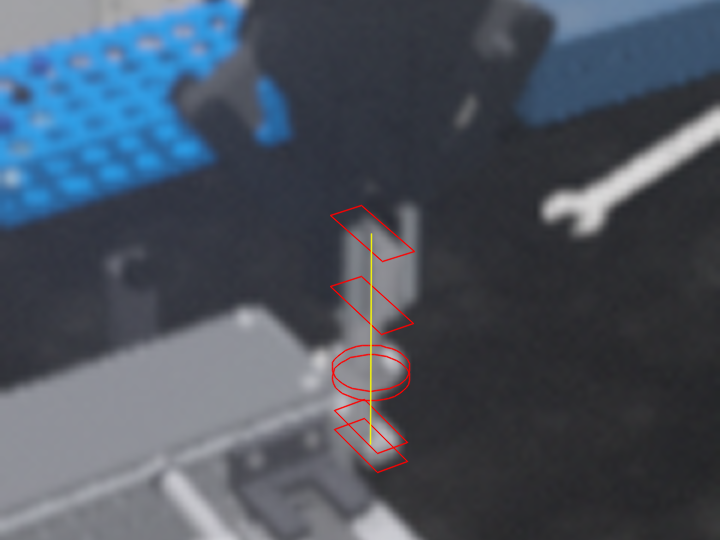

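View pics/ov9_1.png

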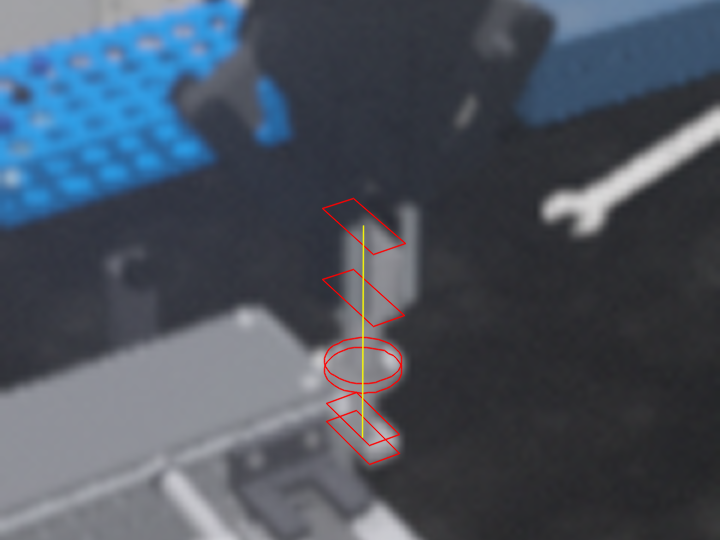

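Emit:
servo_tool(plan=[{"dx": -0.002,"dy": 0,"dz": 0.03,"rx": 0,"ry": 0,"rz": 0},{"dx": -0.004,"dy": 0,"dz": 0.07,"rx": 0,"ry": 0,"rz": 0},{"dx": -0.004,"dy": 0,"dz": 0.1,"rx": 0,"ry": 0,"rz": 0},{"dx": -0.004,"dy": 0,"dz": 0.11,"rx": 0,"ry": 0,"rz": 0},{"dx": -0.004,"dy": 0,"dz": 0.11,"rx": 0,"ry": 0,"rz": 0}], gripper=0)

```text
time: 16.55
eef_pos: [447.3, 54.3, 109.8]
orientation: [0.0, 0.999, 0.052, -0.0]
wrist_force: [1.1, 0.0, -0.6]
grip_width: 11.0
```

Run:
```python
from h import *
s=state(); print(s['time'],s['eef_pos'].round(1),s['wrist_force'].round(1),s['grip_width'])
p,d=camera('scene'); np.savez('/tmp/s10.npz',p=p,d=d); save(p,'s10.png',(230,190,330,290),8)
```

```text
16.55 [447.3  54.3 109.8] [ 1.1  0.  -0.6] 11.03687654639204
```

View pics/s10.png

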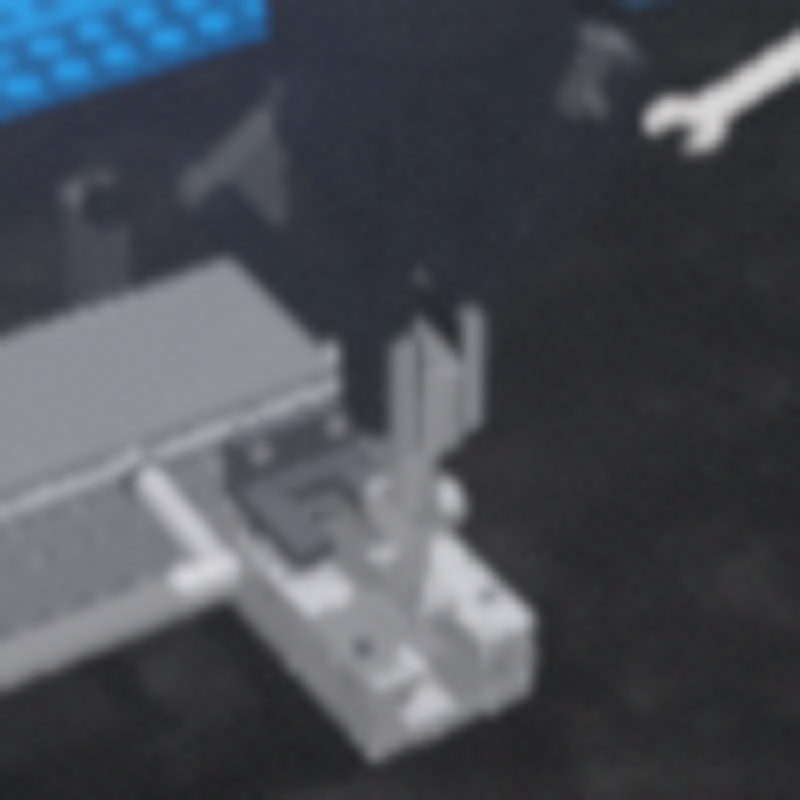

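Run:
```python
from ov import *
from fit import H
img=np.load('/tmp/s10.npz')['p']
o=(230,190);s=8
x=bolt_overlay(img,'scene',o,s,(448.3,55.3,31),.106)
for p,c in(((543.4,110.7,.105),(0,255,0)),((546.6,111.06,.099),(0,200,255))):
    for y in(-20,-36.5,-53.5,-70):
        q=(proj('scene',H(p,[(-122,y,26),(-36,y,26)]))-o+.5)*s-.5; cv2.polylines(x,[q.round().astype(int)],False,c,1,cv2.LINE_AA)
save(x[200:800,100:700],'ov10.png')
```

```text
(no output)
```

View pics/ov10.png

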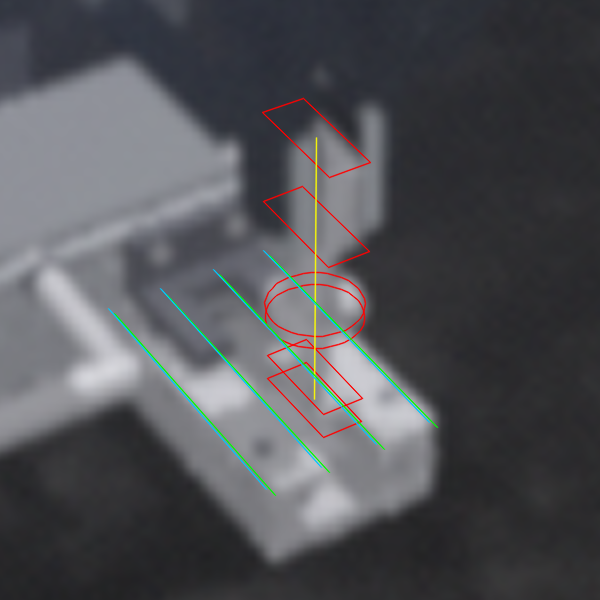

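Emit:
servo_tool(plan=[{"dx": 0,"dy": 0,"dz": 0.006,"rx": 0,"ry": 0,"rz": 0},{"dx": 0,"dy": 0,"dz": 0.012,"rx": 0,"ry": 0,"rz": 0},{"dx": 0,"dy": 0,"dz": 0.018,"rx": 0,"ry": 0,"rz": 0},{"dx": 0,"dy": 0,"dz": 0.024,"rx": 0,"ry": 0,"rz": 0}], gripper=0)

```text
time: 17.1
eef_pos: [447.4, 54.5, 98.0]
orientation: [0.0, 0.999, 0.052, 0.0]
wrist_force: [0.7, -0.4, -1.5]
grip_width: 11.1
```

Emit:
servo_tool(plan=[{"dx": 0,"dy": 0,"dz": 0.006,"rx": 0,"ry": 0,"rz": 0},{"dx": 0,"dy": 0,"dz": 0.012,"rx": 0,"ry": 0,"rz": 0},{"dx": 0,"dy": 0,"dz": 0.017,"rx": 0,"ry": 0,"rz": 0},{"dx": 0,"dy": 0,"dz": 0.021,"rx": 0,"ry": 0,"rz": 0},{"dx": 0,"dy": 0,"dz": 0.021,"rx": 0,"ry": 0,"rz": 0}], gripper=0)

```text
time: 17.73
eef_pos: [447.6, 54.5, 87.9]
orientation: [0.0, 0.999, 0.052, 0.0]
wrist_force: [-0.9, -0.3, 3.5]
grip_width: 10.8
```

Run:
```python
from h import *
s=state(); print(s['time'],s['eef_pos'].round(1),s['wrist_force'].round(1),s['grip_width'])
p,d=camera('scene'); np.savez('/tmp/s11.npz',p=p,d=d); save(p,'s11.png',(230,190,330,290),8)
```

```text
17.725 [447.6  54.5  87.9] [-0.9 -0.3  3.5] 10.780239375897793
```

View pics/s11.png

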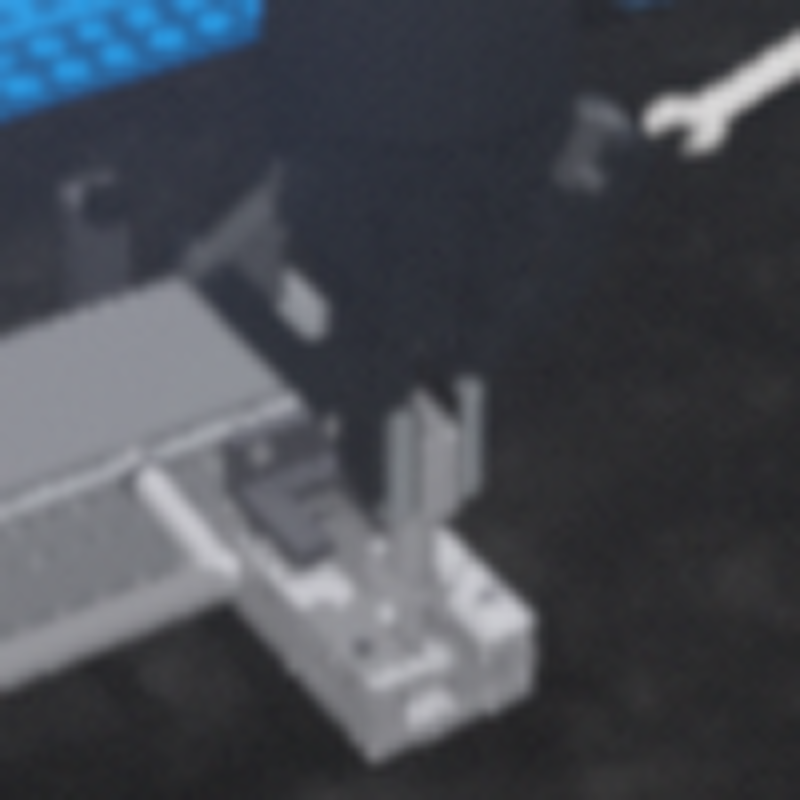

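Emit:
servo_tool(plan=[{"dx": 0,"dy": 0,"dz": -0.0012,"rx": 0,"ry": 0,"rz": 0},{"dx": 0.01,"dy": 0,"dz": -0.0012,"rx": 0,"ry": 0,"rz": 0},{"dx": 0.02,"dy": 0,"dz": -0.0012,"rx": 0,"ry": 0,"rz": 0},{"dx": 0.03,"dy": 0,"dz": -0.0012,"rx": 0,"ry": 0,"rz": 0},{"dx": 0.04,"dy": 0,"dz": -0.0012,"rx": 0,"ry": 0,"rz": 0},{"dx": 0.05,"dy": 0,"dz": -0.0012,"rx": 0,"ry": 0,"rz": 0}], gripper=0)

```text
time: 18.52
eef_pos: [472.6, 57.1, 88.2]
orientation: [0.0, 0.999, 0.052, -0.0]
wrist_force: [0.2, 0.2, -0.5]
grip_width: 10.7
```

Run:
```python
from h import *
s=state(); print(s['time'],s['eef_pos'].round(1),s['wrist_force'].round(1),s['grip_width'])
p,d=camera('scene'); np.savez('/tmp/s12.npz',p=p,d=d); save(p,'s12.png',(230,190,330,290),8)
```

```text
18.525 [472.6  57.1  88.2] [ 0.2  0.2 -0.5] 10.72884035258554
```

View pics/s12.png

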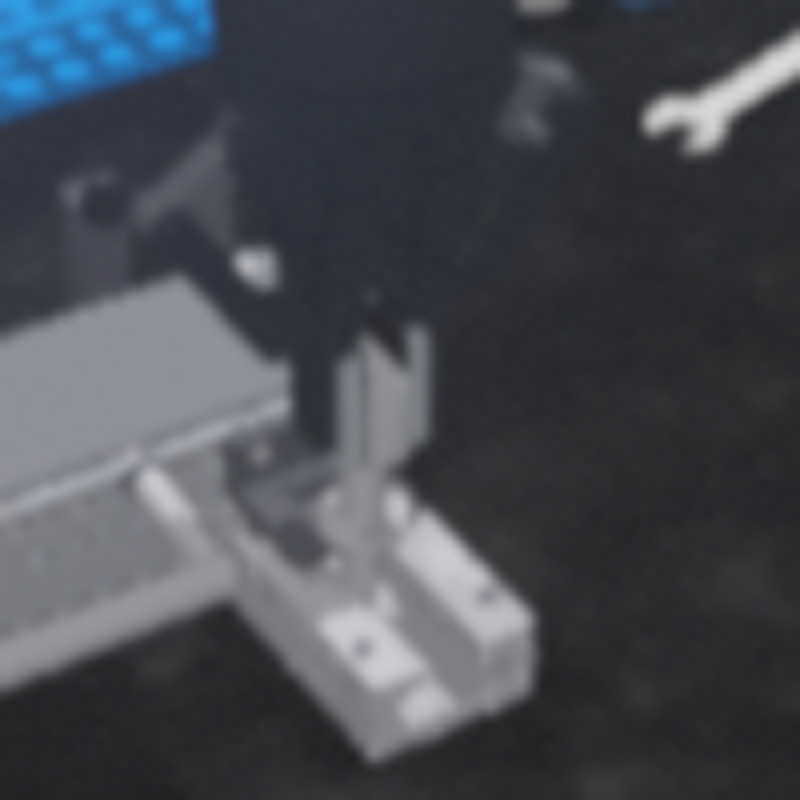

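Emit:
servo_tool(plan=[{"dx": 0.007,"dy": 0,"dz": 0,"rx": 0,"ry": 0,"rz": 0},{"dx": 0.015,"dy": 0,"dz": 0,"rx": 0,"ry": 0,"rz": 0},{"dx": 0.023,"dy": 0,"dz": 0,"rx": 0,"ry": 0,"rz": 0},{"dx": 0.031,"dy": 0,"dz": 0,"rx": 0,"ry": 0,"rz": 0},{"dx": 0.031,"dy": 0,"dz": 0,"rx": 0,"ry": 0,"rz": 0}], gripper=0)

```text
time: 19.2
eef_pos: [488.0, 58.7, 88.3]
orientation: [-0.0, 0.999, 0.052, 0.0]
wrist_force: [0.1, -0.8, -1.0]
grip_width: 11.2
```

Emit:
servo_tool(plan=[{"dx": 0.004,"dy": 0,"dz": 0,"rx": 0,"ry": 0,"rz": 0},{"dx": 0.007,"dy": 0,"dz": 0,"rx": 0,"ry": 0,"rz": 0},{"dx": 0.009,"dy": 0,"dz": 0,"rx": 0,"ry": 0,"rz": 0},{"dx": 0.009,"dy": 0,"dz": 0,"rx": 0,"ry": 0,"rz": 0}], gripper=0)

```text
time: 19.7
eef_pos: [492.2, 59.1, 88.3]
orientation: [-0.0, 0.999, 0.052, 0.0]
wrist_force: [0.6, -0.5, 0.3]
grip_width: 11.2
```

Emit:
servo_tool(plan=[{"dx": 0.002,"dy": 0,"dz": 0,"rx": 0,"ry": 0,"rz": 0},{"dx": 0.004,"dy": 0,"dz": 0,"rx": 0,"ry": 0,"rz": 0},{"dx": 0.004,"dy": 0,"dz": 0,"rx": 0,"ry": 0,"rz": 0}], gripper=0)

```text
time: 20.08
eef_pos: [493.3, 59.2, 88.1]
orientation: [0.0, 0.999, 0.052, -0.001]
wrist_force: [-5.2, -0.9, 1.2]
grip_width: 10.6
```

Run:
```python
from h import *
s=state(); print(s['time'],s['eef_pos'].round(1),s['wrist_force'].round(1),s['grip_width'])
p,d=camera('scene'); np.savez('/tmp/s13.npz',p=p,d=d); save(p,'s13.png',(220,180,320,280),8)
```

```text
20.075 [493.3  59.2  88.1] [-5.2 -0.9  1.2] 10.638162639931654
```

View pics/s13.png

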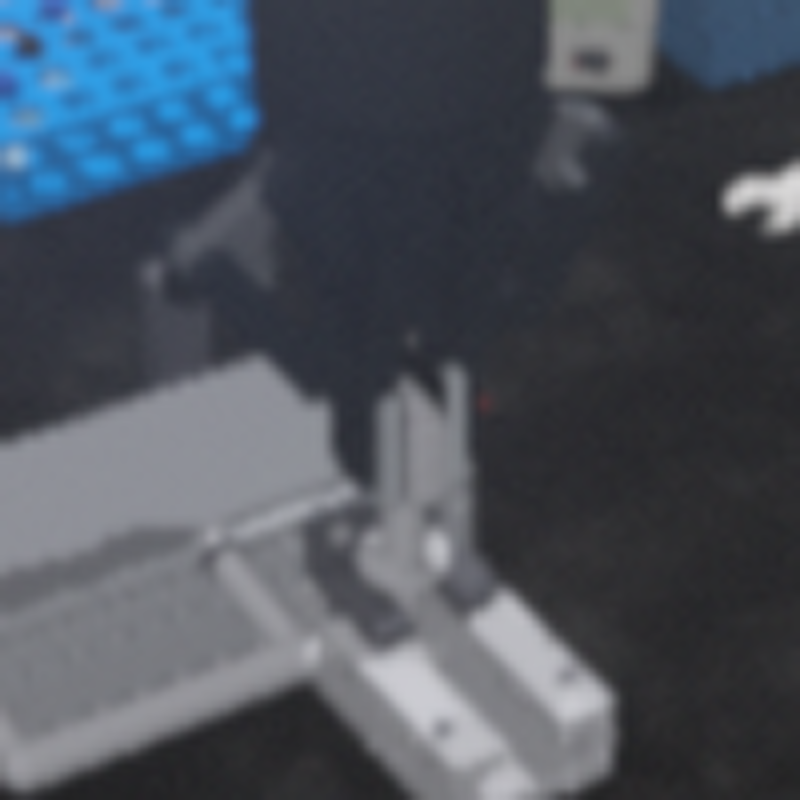

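Emit:
servo_tool(plan=[{"dx": -0.0024,"dy": 0,"dz": 0,"rx": 0,"ry": 0,"rz": 0},{"dx": -0.0024,"dy": 0,"dz": 0,"rx": 0,"ry": 0,"rz": -0.06},{"dx": -0.0024,"dy": 0.0002,"dz": 0,"rx": 0,"ry": 0,"rz": -0.15},{"dx": -0.0023,"dy": 0.0004,"dz": 0,"rx": 0,"ry": 0,"rz": -0.25},{"dx": -0.0022,"dy": 0.0006,"dz": 0,"rx": 0,"ry": 0,"rz": -0.35},{"dx": -0.002,"dy": 0.0008,"dz": 0,"rx": 0,"ry": 0,"rz": -0.45},{"dx": -0.0018,"dy": 0.001,"dz": 0,"rx": 0,"ry": 0,"rz": -0.55},{"dx": -0.0016,"dy": 0.0011,"dz": 0,"rx": 0,"ry": 0,"rz": -0.65}], gripper=0)

```text
time: 21.12
eef_pos: [493.8, 58.3, 88.3]
orientation: [0.0, 0.845, 0.535, 0.0]
wrist_force: [-0.6, -0.3, -1.2]
grip_width: 11.1
```

Emit:
servo_tool(plan=[{"dx": 0,"dy": 0,"dz": 0,"rx": 0,"ry": 0,"rz": -0.1},{"dx": 0,"dy": 0.0005,"dz": 0,"rx": 0,"ry": 0,"rz": -0.2},{"dx": 0,"dy": 0.0005,"dz": 0,"rx": 0,"ry": 0,"rz": -0.29},{"dx": 0,"dy": 0.0005,"dz": 0,"rx": 0,"ry": 0,"rz": -0.35},{"dx": 0,"dy": 0.0005,"dz": 0,"rx": 0,"ry": 0,"rz": -0.35}], gripper=0)

```text
time: 21.75
eef_pos: [494.3, 58.5, 88.4]
orientation: [0.0, 0.67, 0.742, 0.001]
wrist_force: [0.1, -0.4, -1.2]
grip_width: 11.3
```

Run:
```python
from h import *
s=state(); print(s['time'],s['eef_pos'].round(1),s['wrist_force'].round(1),s['wrist_torque'].round(2),s['grip_width'])
mv(s['eef_pos'],1.676)
p,d=camera('scene'); np.savez('/tmp/s14.npz',p=p,d=d); save(p,'s14.png',(220,180,320,280),8)
```

```text
21.75 [494.3  58.5  88.4] [ 0.1 -0.4 -1.2] [0.07 0.   0.01] 11.34455053795267
d [0.0, 0.0, 0.0] rz -0.0017 phi now 1.6734 tilt -1.0
```

View pics/s14.png

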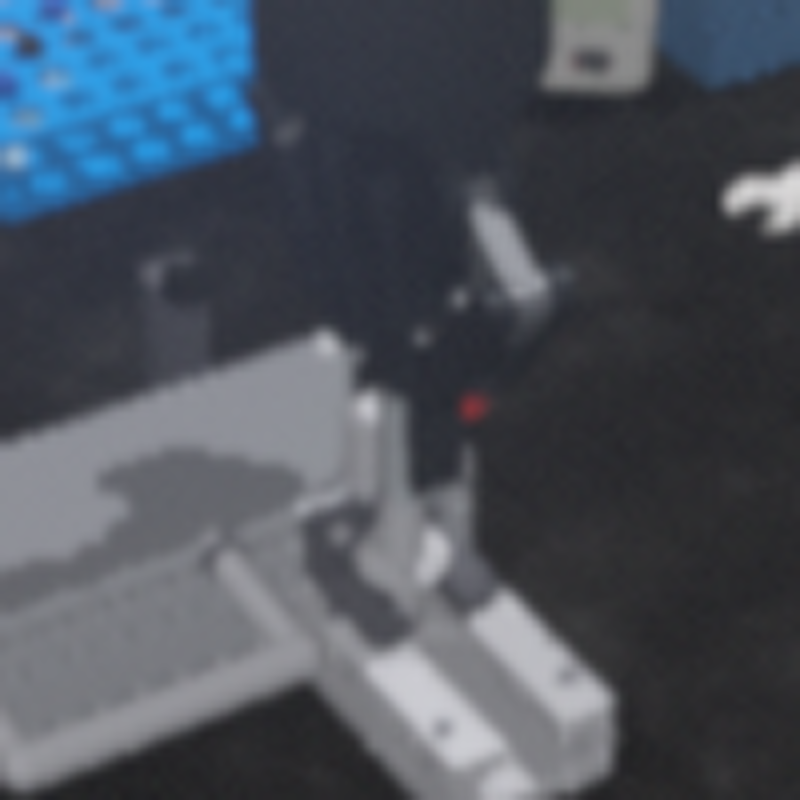

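Emit:
servo_tool(plan=[{"dx": 0,"dy": 0,"dz": 0.001,"rx": 0,"ry": 0,"rz": 0},{"dx": 0,"dy": 0,"dz": 0.0015,"rx": 0,"ry": 0,"rz": 0},{"dx": 0,"dy": 0,"dz": 0.0015,"rx": 0,"ry": 0,"rz": 0}], gripper=0)

```text
time: 22.18
eef_pos: [494.1, 58.7, 87.9]
orientation: [0.0, 0.67, 0.743, 0.0]
wrist_force: [-0.2, 0.1, 4.1]
grip_width: 10.8
```

Emit:
servo_tool(plan=[{"dx": 0,"dy": 0,"dz": 0,"rx": 0,"ry": 0,"rz": 0},{"dx": 0,"dy": 0,"dz": 0,"rx": 0,"ry": 0,"rz": 0},{"dx": 0,"dy": 0,"dz": 0,"rx": 0,"ry": 0,"rz": 0},{"dx": 0,"dy": 0,"dz": 0,"rx": 0,"ry": 0,"rz": 0}], gripper=0.4)

```text
time: 22.68
eef_pos: [493.6, 58.6, 87.5]
orientation: [-0.0, 0.669, 0.743, -0.0]
wrist_force: [-1.3, -0.2, 0.3]
grip_width: 34.1
```

Emit:
servo_tool(plan=[{"dx": 0,"dy": 0,"dz": -0.02,"rx": 0,"ry": 0,"rz": 0},{"dx": 0,"dy": 0,"dz": -0.06,"rx": 0,"ry": 0,"rz": 0},{"dx": 0,"dy": 0,"dz": -0.12,"rx": 0,"ry": 0,"rz": 0},{"dx": -0.1,"dy": 0,"dz": -0.2,"rx": 0,"ry": 0,"rz": 0},{"dx": -0.2,"dy": 0,"dz": -0.26,"rx": 0,"ry": 0,"rz": 0},{"dx": -0.3,"dy": 0,"dz": -0.26,"rx": 0,"ry": 0,"rz": 0},{"dx": -0.35,"dy": -0.05,"dz": -0.26,"rx": 0,"ry": 0,"rz": 0},{"dx": -0.4,"dy": -0.1,"dz": -0.26,"rx": 0,"ry": 0,"rz": 0},{"dx": -0.4,"dy": -0.1,"dz": -0.26,"rx": 0,"ry": 0,"rz": 0}], gripper=0.4)

```text
time: 23.8
eef_pos: [463.1, -148.0, 218.0]
orientation: [0.0, 0.671, 0.741, -0.001]
wrist_force: [0.1, 0.6, 0.7]
grip_width: 34.0
```

Run:
```python
from h import *
s=state(); print(s['time'],s['eef_pos'].round(1),s['wrist_force'].round(1),s['grip_width'])
for n in ['scene','top']:
    p,d=camera(n); np.savez(f'/tmp/s15{n}.npz',p=p,d=d); save(p,f's15{n}.png',(220,180,320,280) if n=='scene' else (200,175,320,275),8 if n=='scene' else 6)
    save(p,f's15{n}f.png',scale=1.4)
    print(n,[(np.round(r['point'],1).tolist(),round(r['conf'],2)) for r in pinpoint('bolt_grip',n)][:4],[(np.round(r['point'],1).tolist(),round(r['conf'],2)) for r in pinpoint('lid_bar',n)][:2],[(np.round(r['point'],1).tolist(),round(r['conf'],2)) for r in pinpoint('fork_seat',n)][:2])
```

```text
23.8 [ 463.1 -148.   218. ] [0.1 0.6 0.7] 34.04862621772613
scene [([489.2, 54.6, 80.0], 0.83), ([558.5, -282.4, 103.2], 0.8)] [([457.9, 140.3, 41.9], 0.59)] [([492.6, 61.8, 19.3], 0.66)]
top [([496.5, 61.6, 79.1], 0.62), ([557.5, -277.2, 98.1], 0.43), ([491.6, 63.5, 26.4], 0.37)] [([461.8, 142.7, 40.5], 0.93)] []
```

View pics/s15scene.png

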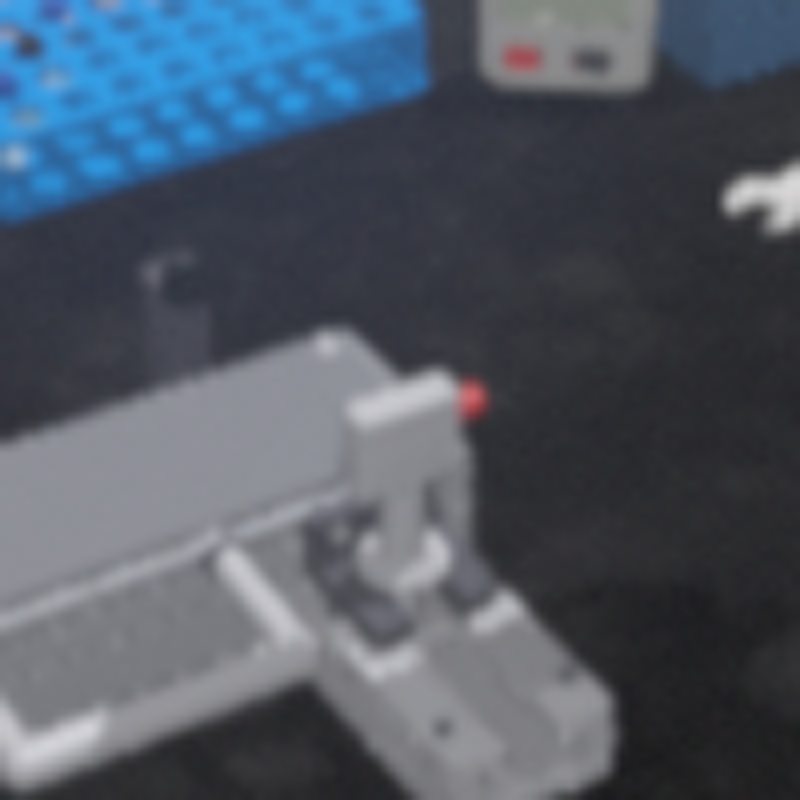

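View pics/s15top.png

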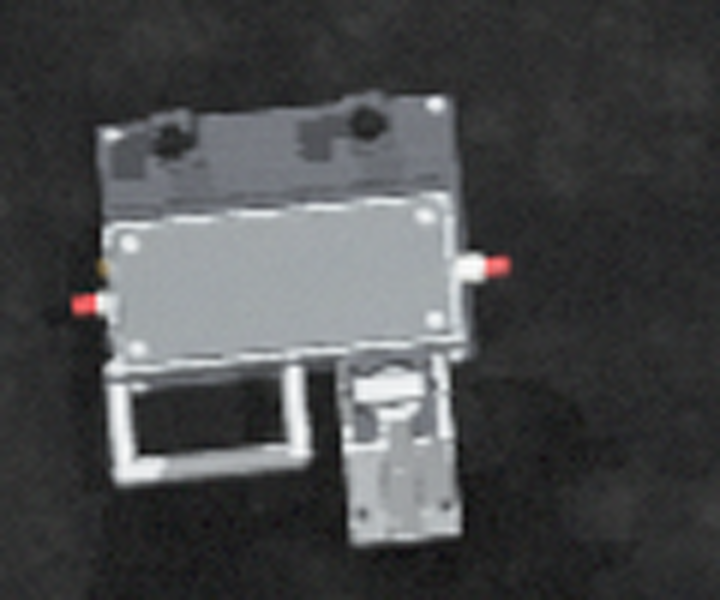

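View pics/s15scenef.png

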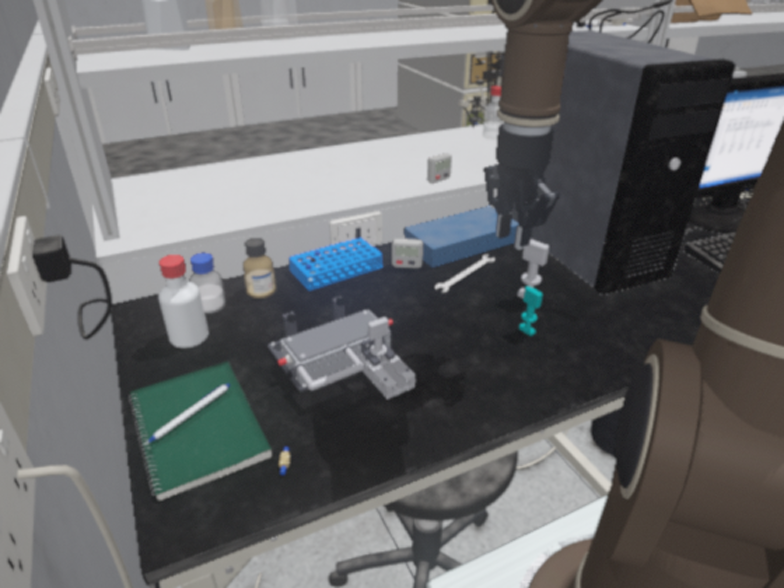

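Run:
```python
from h import *
P=(543.4,110.7,.105); c,s_=np.cos(P[2]),np.sin(P[2])
q=(np.array([(353,375),(423,367),(425,397),(356,405)])+.5)/6-.5+[200,175]
w=ray_z('top',q[:,0],q[:,1],94); e=w[0]-w[1]+w[3]-w[2]; m=w.mean(0)-[P[0],P[1],0]; print('bolt heater', c*m[0]+s_*m[1],-s_*m[0]+c*m[1],'ang',np.arctan2(e[1],e[0])-P[2])
for n in('top','scene'):
    d=np.load(f'/tmp/s15{n}.npz')['d'];C=cloud(n,d);dx,dy=C[...,0]-P[0],C[...,1]-P[1]
    hx,hy,hz=c*dx+s_*dy,-s_*dx+c*dy,C[...,2]
    m=(d>0)&(abs(hx)<28)&(hy>-20)&(hy<70)&(hz>40)&(hz<70); A=np.c_[hx[m],hy[m],np.ones(m.sum())]; print(n,np.median(hz[m]),np.linalg.lstsq(A,hz[m],rcond=None)[0])
```

```text
bolt heater -54.62264126735811 -45.1811232101332 ang 1.6042186968618952
top 52.820700752553876 [ 6.60101016e-03 -6.57523509e-03  5.29990905e+01]
scene 54.950972303197375 [ 3.22171189e-03 -2.59727609e-03  5.50251674e+01]
```

Lid is flat at 54 mm (mean of the two cameras). The bolt stands at heater x ≈ -55, y ≈ -45, with its head across the slot. The arm is clear of everything, so I am handing in.

```bash
python3 -c "
from h import *
print(sign_off()); print(state()['time'])"
```

```text
the job is handed in; nothing more can be done
None
the job is handed in; nothing more can be done
```

The job is done and handed in at about 24 s of the 62 s allowed. The lid is shut, the bolt is locked in the fork, and the gripper is open and well clear.

**What I did**
- **Lid:** I gripped the bar handle and swung the lid along its arc at a slow, steady rate, ending at about 20 mm/s. A light press at the end raised the wrist force to about 12 N, which showed it was on its stop.
- **Bolt:** I took the smaller grey bolt, not the turquoise one or the larger grey one. It went head down into the T-slot at about heater x = -101 mm. I slid it back until it lightly touched the end of the fork (about 5 N), backed off 1.2 mm, turned it 90°, set it on the slot floor and let go.

**Last checks**
- **Lid height:** the lid top is flat, reading 52.8 mm in the top camera and 55.0 mm in the scene camera. The cameras disagree by about 2 mm, as they did on the block before the lid moved, but their mean matches the 54 mm of a shut lid.
- **Bolt position:** its axis measures heater x ≈ -55 mm, y ≈ -45 mm, with the head about 92° from along the slot after allowing for the heater's estimated angle. The network points for the bolt grip scatter by about 7 mm between the two cameras, on either side of this position.
- **Other things:** the column and the other things look undisturbed in the pictures; I did not measure their positions again.
- **Gripper opening:** it read about 10 to 11 mm on the 12 mm bar and bolt grip. Both were held securely, so I took this as an offset in the reading.

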